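# Put the mixed-up lids back on their own storage pots

### The job

The lids of the three white storage pots have been mixed up: each lies loose on a pot of another shape. Swap them round until every lid sits on its own pot - round on round, square on square, oblong on oblong - sunk home so that its plate lies flat on the rim; the bare chopping board is free if you need to put a lid down on the way. Leave the spice jar, the honey jar and the egg timer where they stand.

Things in the scene. Friction and masses are not known exactly. Their poses are not given: they have to be found in the camera images.
- lid_round: Round wooden lid, plate 110 mm across; grey plug below 86 mm across. Pinch its top bar (56 mm along lid x, 16 mm along lid y, 28 mm high, centred) across the 16 mm. Origin: centre of the plug's underside; plug 8 mm deep, plate 9 mm, bar from 17 to 45 mm above the origin. 0.11-0.23 kg. Starts on the oblong pot, plug on its rim.
- lid_square: Square wooden lid, plate 100 x 100 mm; plug below 76 x 76 mm, edged by a grey seal. Pinch its top bar (56 mm along lid x, 16 mm along lid y, 28 mm high, centred) across the 16 mm. Origin: centre of the plug's underside; plug 8 mm deep, plate 9 mm, bar from 17 to 45 mm above the origin. 0.11-0.23 kg. Starts on the round pot, plug on its rim.
- lid_oblong: Oblong wooden lid, plate 124 mm (its x) x 88 mm (its y); plug below 100 x 64 mm, edged by a grey seal. Pinch its top bar (56 mm along lid x, 16 mm along lid y, 28 mm high, centred) across the 16 mm. Origin: centre of the plug's underside; plug 8 mm deep, plate 9 mm, bar from 17 to 45 mm above the origin. 0.11-0.23 kg. Starts on the square pot, plug on its rim.
- pot_round: White stoneware on a wooden foot, standing fixed, walls 8 mm, open at the top when its lid is off. Origin: centre of its underside, z up. Round, 110 mm across outside, 94 mm inside, rim 92 mm above its origin.
- pot_square: White stoneware on a wooden foot, standing fixed, walls 8 mm, open at the top when its lid is off. Origin: centre of its underside, z up. Square, 100 x 100 mm outside, 84 x 84 mm inside (sides along its x and y), rim 86 mm above its origin.
- pot_oblong: White stoneware on a wooden foot, standing fixed, walls 8 mm, open at the top when its lid is off. Origin: centre of its underside, z up. Oblong, 124 mm (its x) x 88 mm (its y) outside, 108 x 72 mm inside, rim 78 mm above its origin.
- board: Small bare chopping board of light wood, 140 mm (its x) x 112 mm (its y), 14 mm thick, lying fixed on the counter: a free spot to put a lid down. Origin: centre of its underside.
- spice_jar: Spice jar with a yellow-brown cap, 45 mm across, 102 mm high, standing among the pots; leave it alone. Origin: centre of its underside.
- honey_jar: Jar of honey with a red lid, 67 x 72 mm, 103 mm high, at the back right, beyond the pots; leave it alone. Origin: centre of its underside.
- egg_timer: Egg-shaped steel kitchen timer, 53 mm across, 72 mm high, at the left, by the sink; leave it alone. Origin: centre of its underside.

How it is judged:
By the outcome, as a careful person would: the job done as asked, in the order asked, and still so for the second after the job is handed in, with the robot touching nothing.
It also fails if it takes over 96 s, if anything falls off the work surface, if the arm or the gripper's body presses on something with over 40 N, if the wrist force passes 120 N, or if a joint passes its speed limit or range.

### The arm

A 6-joint arm with a two-finger parallel gripper is mounted at the origin on a cart in front of the work surface, level with it; the furniture and walls round the work are solid. World frame = base frame: x ahead of the robot, y to its left, z up, the work surface at z = 0. Lengths are in m, angles in rad, forces in N, time in s.
With the tool pointing down it reaches from about 0.25 to 0.775 m from the base axis. Payload 4 kg.
Tool frame: the origin (TCP) lies between the finger pads; the fingertips stand 22 mm ahead of it and the grasp point (between the pads) lies 3 mm ahead of it (robot.tip_extent is the distance from the TCP to the fingertips, in m); z points along the fingers, y is the direction in which the jaws open and shut (so a half turn about z gives the same grasp; the last joint's range is limited). The gripper opens to 85 mm and grips with 20 to 120 N. Pads are 22 mm wide; open, the fingers measure 114 mm over their backs; the gripper's body (76 mm by 85 mm) begins 54 mm behind the grasp point. The pads swing forward as they close: fully open they stand 13 mm farther back than shut.
Start: joints at [-1.267, 0.087, 1.371, -0, 1.684, -0.103], TCP at [0.218, -0.505, 0.253] pointing down, gripper open.
Joint ranges: [-3.1, 3.1], [-0.76, 2.03], [0.27, 2.55], [-1.08, 4.22], [0.17, 2.65], [-2.57, 2.57]. Speed limits (rad/s): [2.79, 2.79, 3.14, 3.14, 3.14, 3.14].

### API

Orientations are given as a 3x3 rotation matrix whose columns are the frame's x, y, z axes.
In Python, from workcell import monitor, camera, order, robot gives the robot as it stands.
- The arm moves only by the shell command python3 -m handwheel 'ROWS' [FORCE]. ROWS is JSON, one flat list of numbers, 7 for each row, row after row: the turn, a rotation vector about the tool's x, y, z in degrees, then the shift along the tool's x, y, z in m, then the opening, from 0 (shut) to 1 (fully open). A call has 1 to 10 rows; each row shifts and turns the commanded pose from where the row before left it, along the tool's axes as they then stand; what a row does not reach is not made up. A row lasts 1/10 s, in which the tool goes at most 50 mm and 8.59 degrees, less where a joint would pass 70% of its speed; a pose out of reach is approached as far as the arm can. A call with a gripper value outside its range is refused whole. The fingers move at their own pace and stop on an object; FORCE is the grip in N (left out, the last holds). Time passes only in rows, so rows that do not move let the fingers close. It gives the time, the measured TCP pose, the force and the opening at its end, in the units of the state.
- monitor.read_state(): the state, without advancing time (a new reading comes with each control period).
- camera(name): name is "scene" or "top" or "wrist"; returns a dict with "color" (384x512x3 uint8, blue, green, red), "vertical_fov" (degrees; the focal length in pixels is half the picture's height over the tangent of half this angle, whatever the lens; pixels are square), "cx", "cy" (the principal point, pixels), "rvec" (rotation vector, rad) and "tvec" (3), from world to camera coordinates, as OpenCV has them. Camera axes: x right, y down, z forward; pixel columns grow to the right and rows downward; lengths in m; the calibration is good to about 2 mm. A picture is of the moment at which its call begins. There is no depth.
- order.hand_in(): hands the job in, once; it reports no verdict.
The state is a dict: "clock": time; "qpos": joint angles; "qvel": joint speeds; "effort": joint torques, N m; "eef_pos": TCP position; "orientation": TCP orientation; "force": force on the tool from outside, world axes, zero at the start; "moment": the same for the moment, N m; "gripper_width": opening from 0.0 (shut) to 1.0 (fully open).
Only numpy, scipy, OpenCV 4.12 (cv2) and the standard library are available. Lean on these libraries where they do the work, as an engineer would, in place of code of your own. Each camera call takes 0.05 s, during which the arm holds its last target.

## Working session

There is one attempt and no reset: what is moved stays moved. The work goes in short steps, Python scripts to look and compute and a shell command to move; the robot and the scene stay as the last step left them, time stands still between calls to the robot, and variables do not carry over. Pictures are saved under pics/ and viewed, and the job is handed in when it is done.

```bash
ls; mkdir -p pics; python3 - <<'E'
from workcell import monitor, camera, order, robot
import cv2
print(monitor.read_state()); print(robot.tip_extent)
for n in("scene","top","wrist"):
    c=camera(n); cv2.imwrite(f"pics/{n}0.png",c["color"]); print(n,c["vertical_fov"],c["cx"],c["cy"],c["rvec"],c["tvec"])
E
```

```text
pics
{'clock': 0.0, 'qpos': array([-1.26705913e+00,  8.79714265e-02,  1.37226428e+00,  1.06720058e-05,
        1.68361185e+00, -1.03110225e-01]), 'qvel': array([-0.00043883, -0.00073635, -0.00094914,  0.0008728 ,  0.00051749,
       -0.00050683]), 'effort': array([-3.49998509e-04, -3.51870775e+01, -3.13267994e+01, -7.95776441e-05,
        1.09051939e-02, -1.12346100e-05]), 'eef_pos': array([ 0.21750133, -0.50467378,  0.25212501]), 'orientation': array([[ 9.18372521e-01,  3.95716402e-01, -6.64295157e-04],
       [ 3.95716885e-01, -9.18370025e-01,  2.15485272e-03],
       [ 2.42641804e-04, -2.24183033e-03, -9.99997458e-01]]), 'force': array([ 0.53210055, -0.52565706,  0.96004012]), 'moment': array([ 0.01790521, -0.0162925 ,  0.01242434]), 'gripper_width': 1.0021556660133664}
0.022
scene 47.299321669466146 255.54827558730167 196.45251783700667 [ 1.19181972 -2.4157587   0.8537182 ] [0.29382076 0.40712199 0.83341629]
top 48.18213734992489 253.51063399128128 192.11578507873222 [ 2.14501496 -2.14058152  0.17663814] [-0.05178624  0.55607969  1.13534545]
wrist 58.13166987852156 255.2661217469615 193.05422131984736 [-2.42380253  1.59370192  0.2282585 ] [-0.54714477 -0.03671485  0.37881114]
```

View pics/scene0.png

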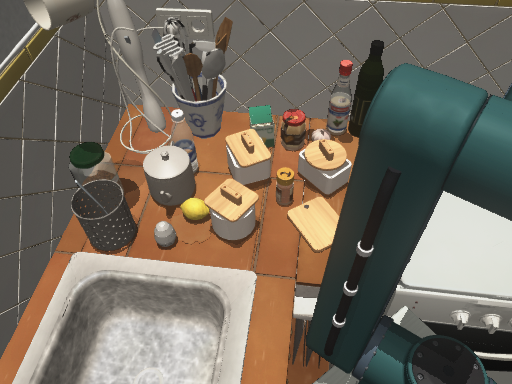

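View pics/top0.png

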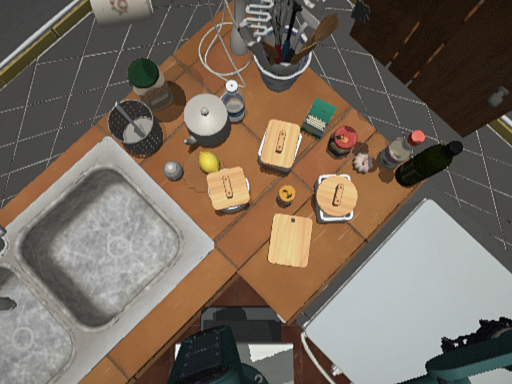

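View pics/wrist0.png

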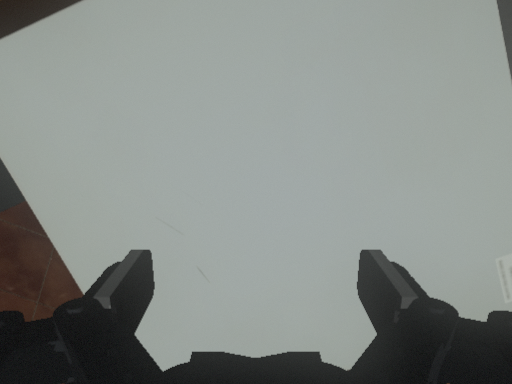

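The top view shows the square lid (229,188), the oblong lid (281,145), the round lid (337,196), the board (290,240), and the spice jar (286,195) in the middle of the pots. The wrist view shows only the stove. Next I'll get rough positions.

```bash
cat > h.py <<'E'
import numpy as np, cv2
from workcell import monitor, camera, order, robot
def cam(n,save=None):
    c=camera(n); f=c["color"].shape[0]/2/np.tan(np.radians(c["vertical_fov"])/2)
    R=cv2.Rodrigues(np.array(c["rvec"],float))[0]; t=np.array(c["tvec"],float)
    d=dict(img=c["color"],K=np.array([[f,0,c["cx"]],[0,f,c["cy"]],[0,0,1]]),R=R,t=t,C=-R.T@t)
    if save: cv2.imwrite(f"pics/{save}.png",c["color"]); np.savez(f"pics/{save}.npz",**d)
    return d
def load(s): return dict(np.load(f"pics/{s}.npz"))
def rays(d,uv):
    uv=np.atleast_2d(uv).astype(float); p=np.c_[uv,np.ones(len(uv))]@np.linalg.inv(d["K"]).T
    r=p@d["R"]; return r/np.linalg.norm(r,axis=1)[:,None]
def onplane(d,uv,z):
    r=rays(d,uv); return d["C"]+r*((z-d["C"][2])/r[:,2])[:,None]
def tri(d1,u1,d2,u2):
    a,b=rays(d1,u1)[0],rays(d2,u2)[0]
    s=np.linalg.lstsq(np.c_[a,-b],d2["C"]-d1["C"],rcond=None)[0]
    p,q=d1["C"]+a*s[0],d2["C"]+b*s[1]; return (p+q)/2,np.linalg.norm(p-q)
def proj(d,P):
    P=np.atleast_2d(P)@d["R"].T+d["t"]; q=P@d["K"].T; return q[:,:2]/q[:,2:]
E
python3 - <<'E'
from h import *
t=cam("top","top1"); s=cam("scene","scene1")
print(t["C"],s["C"])
for n,uv,z in [("sq",(229,188),.11),("obl",(281,145),.11),("rnd",(337,196),.1),("board",(290,240),.014),("spice",(286,195),.1),("honey",(344,138),.1),("timer",(172,171),.05)]:
    print(n,onplane(t,uv,z).round(3))
for n,im,(x,y) in (("top",t,(200,110)),("scene",s,(200,120))):
    cv2.imwrite(f"pics/{n}z.png",cv2.resize(im["img"][y:y+150,x:x+200],None,fx=4,fy=4,interpolation=cv2.INTER_CUBIC))
E
```

```text
[ 0.3714168  -0.04235203  1.20878931] [-0.00294043  0.35152436  0.90723958]
sq [[0.556 0.013 0.11 ]]
obl [[ 0.672 -0.123  0.11 ]]
rnd [[ 0.538 -0.269  0.1  ]]
board [[ 0.427 -0.152  0.014]]
spice [[ 0.54  -0.135  0.1  ]]
honey [[ 0.694 -0.292  0.1  ]]
timer [[0.613 0.174 0.05 ]]
```

View pics/topz.png

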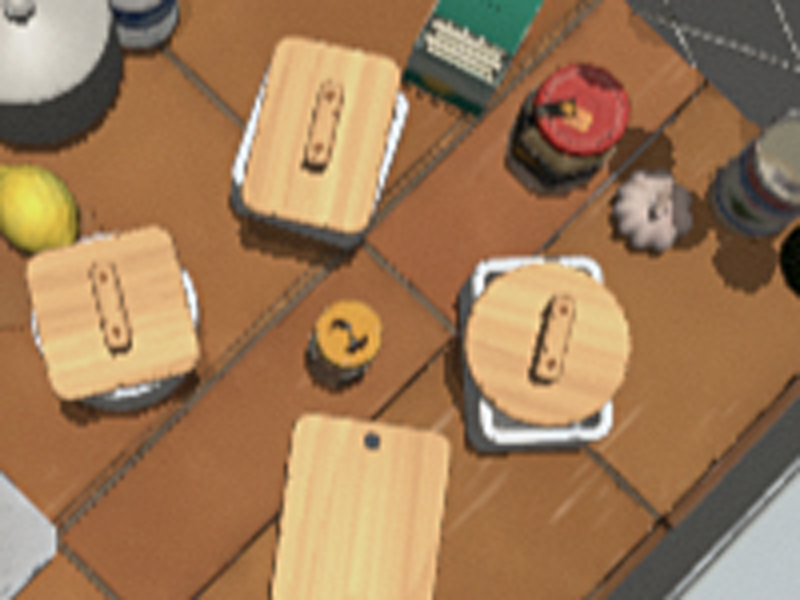

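View pics/scenez.png

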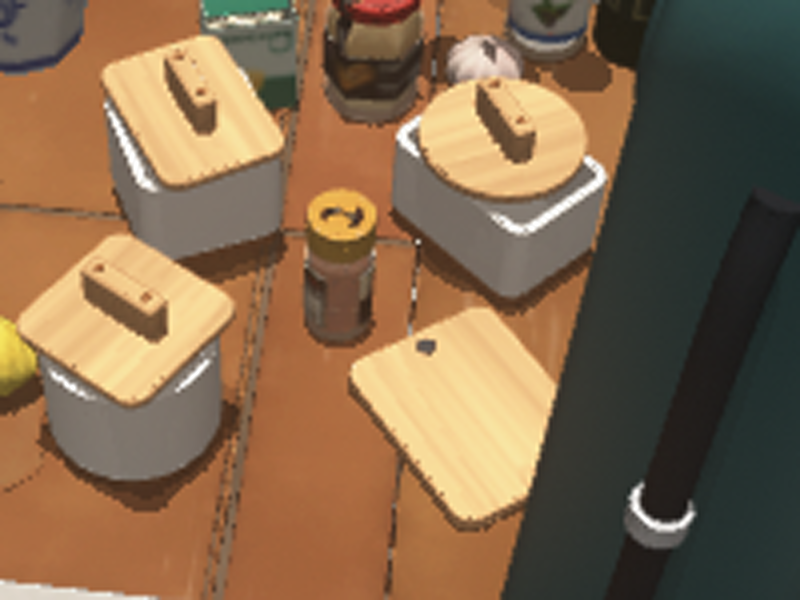

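```bash
cat >> h.py <<'E'
def wrap(a): return (a+180)%360-180
def plan(p,yaw):
    "from measured pose: world target p, tool-x yaw (deg, world), tool vertical -> tool shift & turn"
    s=monitor.read_state(); R=s["orientation"]; R=np.array(R).reshape(3,3)
    c,sn=np.cos(np.radians(yaw)),np.sin(np.radians(yaw))
    Rt=np.array([[c,sn,0],[sn,-c,0],[0,0,-1.]])
    rv=np.degrees(cv2.Rodrigues(R.T@Rt)[0].ravel())
    sh0=R.T@(np.array(p)-s["eef_pos"])
    sh1=Rt.T@(np.array(p)-s["eef_pos"])
    print("t",round(float(s["clock"]),2),"pos",s["eef_pos"].round(4),"yaw",round(float(np.degrees(np.arctan2(R[1,0],R[0,0]))),2),"F",s["force"].round(1),"w",round(float(s["gripper_width"]),3))
    print("turn",rv.round(2),"| shift if translate first",sh0.round(4),"| if after turning",sh1.round(4))
E
python3 - <<'E'
from h import *
t=load("top1"); s=monitor.read_state(); R=s["orientation"]
w=cam("wrist"); print("cam in tool",R.T@(w["C"]-s["eef_pos"]),"fwd tool",R.T@w["R"][2],"xcam",R.T@w["R"][0])
for n,a,b,z in (("sq",(102,262),(122,352),.12),("obl",(333,80),(312,170),.12),("rnd",(567,295),(540,380),.11)):
    P=onplane(t,np.array([a,b])/4+[200,110],z); d=P[0]-P[1]; print(n,P.mean(0).round(3),np.linalg.norm(d).round(3),np.degrees(np.arctan2(d[1],d[0])).round(1))
E
```

```text
cam in tool [ 0.06947243 -0.00156399 -0.12026825] fwd tool [-0.27635665 -0.00098564  0.96105465] xcam [2.96503738e-04 9.99999339e-01 1.11084311e-03]
sq [0.558 0.016 0.12 ] 0.06 12.9
obl [ 0.679 -0.121  0.12 ] 0.062 -13.2
rnd [ 0.54 -0.27  0.11] 0.059 -19.0
```

```bash
python3 - <<'E'
from h import *
plan([.50,-.21,.34],-19)
E
```

```text
t 0.3 pos [ 0.2176 -0.505   0.2529] yaw 23.31 F [-0.2  0.8  0.1] w 1.001
turn [-4.000e-02  1.000e-02  4.231e+01] | shift if translate first [ 0.3761 -0.1592 -0.0869] | if after turning [ 0.171  -0.3708 -0.0871]
```

```bash
python3 -m handwheel '[0,0,0,0.03,-0.01,-0.01,1, 0,0,0,0.03,-0.015,-0.01,1, 0,0,0,0.03,-0.015,-0.01,1, 0,0,0,0.03,-0.015,-0.01,1, 0,0,0,0.03,-0.015,-0.01,1, 0,0,0,0.03,-0.015,-0.01,1, 0,0,0,0.03,-0.015,-0.01,1, 0,0,0,0.03,-0.015,-0.01,1, 0,0,0,0.03,-0.01,-0.01,1]' 30; python3 -m handwheel '[0,0,0,0.03,-0.01,0,1, 0,0,0,0.03,-0.01,0,1, 0,0,7,0.03,-0.01,0,1, 0,0,7,0,0,0,1, 0,0,7,0,0,0,1,  0,0,7,0,0,0,1, 0,0,7,0,0,0,1,0,0,7,0,0,0,1, 0,0,0,0,0,0,1,0,0,0,0,0,0,1]'
python3 - <<'E'
from h import *
cam("wrist","wA")
plan([.50,-.21,.34],-19)
E
```

```text
clock: 1.2
eef_pos: [0.4167, -0.282, 0.3441]
orientation: [[0.918, 0.396, 0.0], [0.396, -0.918, -0.0], [0.0, 0.001, -1.0]]
force: [0.5, 0.0, 0.5]
gripper_width: 0.998
clock: 2.2
eef_pos: [0.4869, -0.2203, 0.3432]
orientation: [[0.948, -0.318, -0.0], [-0.318, -0.948, 0.0], [-0.0, 0.0, -1.0]]
force: [0.8, 0.2, -0.1]
gripper_width: 1.001
t 2.25 pos [ 0.4869 -0.2203  0.3433] yaw -18.57 F [-0.1  0.  -0.2] w 1.001
turn [0.   0.   0.43] | shift if translate first [ 0.0092 -0.014   0.0033] | if after turning [ 0.0091 -0.014   0.0033]
```

View pics/wA.png

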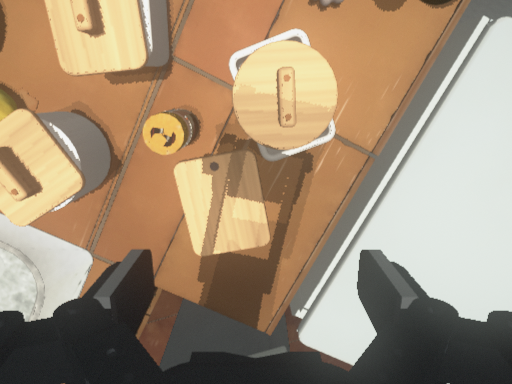

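The wrist view shows the round lid at (285,95) with its bar from (287,68) to (288,126), the board at (222,203), the spice cap at (165,133), and the other two lids cut off at the left. I'll take a second view further in and to the left.

```bash
python3 -m handwheel '[0,0,0,0.03,-0.03,0,1, 0,0,0,0.02,-0.03,0,1, 0,0,0,0,-0.03,0,1, 0,0,0,0,-0.03,0,1, 0,0,0,0,0,0,1, 0,0,0,0,0,0,1]'
python3 - <<'E'
from h import *
cam("wrist","wB")
plan([.50,-.21,.34],-19)
E
```

```text
clock: 2.85
eef_pos: [0.5728, -0.1224, 0.3432]
orientation: [[0.948, -0.318, -0.0], [-0.318, -0.948, -0.001], [-0.0, 0.001, -1.0]]
force: [-0.3, 0.6, 0.7]
gripper_width: 1.001
t 2.9 pos [ 0.5726 -0.1231  0.3433] yaw -18.65 F [ 0.3  0.  -0.3] w 1.001
turn [0.04 0.   0.35] | shift if translate first [-0.041   0.1056  0.0034] | if after turning [-0.0403  0.1058  0.0033]
```

View pics/wB.png

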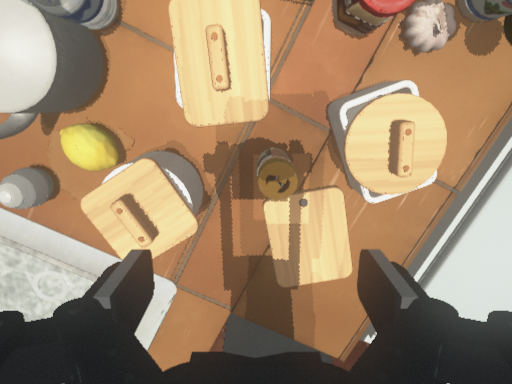

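View B has all three: oblong lid bar (217,57), square lid bar (131,222), round lid bar (405,149), board (308,236). I'll zoom in on the bars in both views to get pixel-precise end points.

```bash
python3 - <<'E'
from h import *
a,b=load("wA"),load("wB")
def cr(d,x,y,w=100,h=100): return cv2.resize(d["img"][y:y+h,x:x+w],None,fx=4,fy=4,interpolation=cv2.INTER_CUBIC)
cv2.imwrite("pics/c1.png",np.hstack([cr(a,240,50),cr(b,355,100)]))
cv2.imwrite("pics/c2.png",np.hstack([cr(b,170,10),cr(b,85,175)]))
cv2.imwrite("pics/c3.png",np.hstack([cr(a,35,0),cr(a,0,125)]))
E
```

```text
(no output)
```

View pics/c1.png

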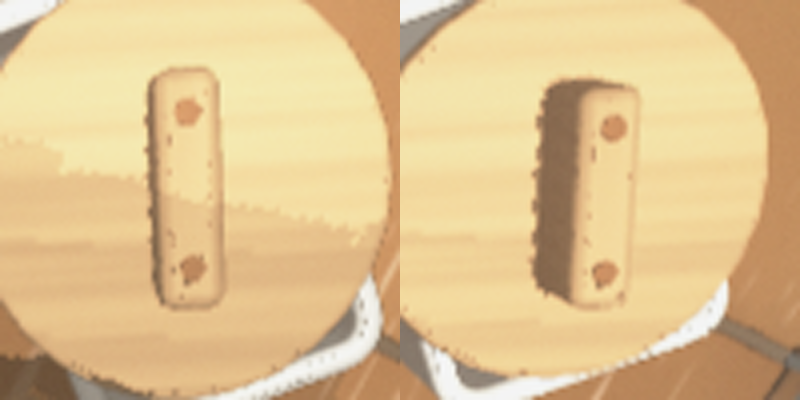

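View pics/c2.png

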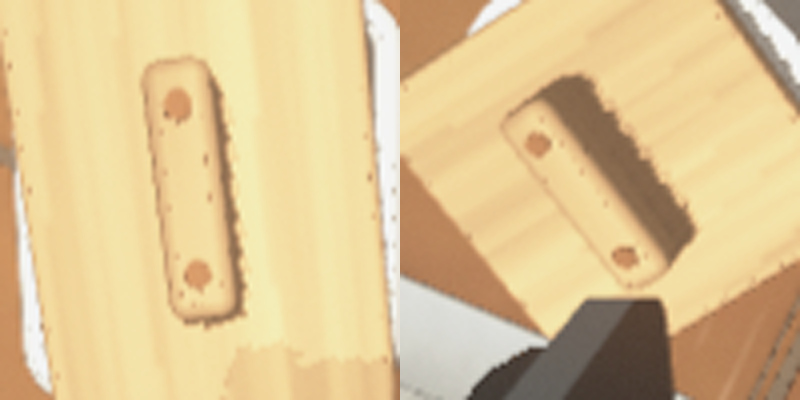

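View pics/c3.png

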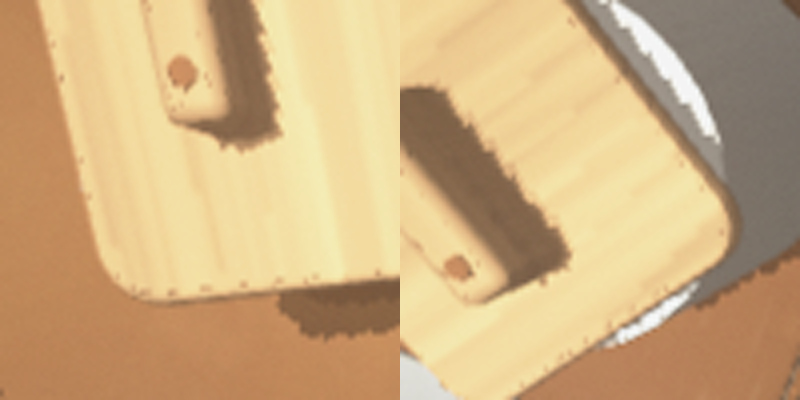

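```bash
python3 - <<'E'
from h import *
a,b,t=load("wA"),load("wB"),load("top1")
P=lambda x,y,ox,oy:np.array([x/4+ox,y/4+oy])-.375
r1,e1=tri(a,P(188,112,240,50),b,P(213,129,355,100)); r2,e2=tri(a,P(193,269,240,50),b,P(205,272,355,100))
o2,e3=tri(a,P(182,71,35,0),b,P(198,274,170,10)); s2,e4=tri(a,P(58,267,0,125),b,P(225,258,85,175))
o1=onplane(b,P(177,104,170,10),o2[2])[0]; s1=onplane(b,P(138,145,85,175),s2[2])[0]
for n,p,q,e in (("rnd",r1,r2,(e1,e2)),("obl",o1,o2,e3),("sq",s1,s2,e4)):
    d=p-q; print(n,p.round(4),q.round(4),"c",((p+q)/2).round(4),"L",np.linalg.norm(d).round(4),"yaw",np.degrees(np.arctan2(d[1],d[0])).round(1),"gap",np.round(e,4))
    print("  top reproj",proj(t,[p,q]).round(1).tolist())
s=monitor.read_state()["eef_pos"]
# board corners by mask in A, rough pixel
for d,n,pts in((a,"A",[(175,162),(254,151),(270,245),(192,256)]),(b,"B",[(264,196),(344,186),(352,277),(279,286)])):
    Q=onplane(d,pts,.014); print(n,Q.round(3)[:,:2].tolist(),Q.mean(0).round(4))
E
```

```text
rnd [ 0.5563 -0.2736  0.1219] [ 0.5217 -0.2643  0.1221] c [ 0.539 -0.269  0.122] L 0.0359 yaw -15.0 gap [0.0001 0.0003]
  top reproj [[340.5, 187.5], [337.3, 200.9]]
obl [ 0.6964 -0.1243  0.131 ] [ 0.6614 -0.1164  0.131 ] c [ 0.6789 -0.1204  0.131 ] L 0.0359 yaw -12.7 gap 0.0001
  top reproj [[282.2, 133.7], [279.3, 146.7]]
sq [0.5746 0.0212 0.1372] [0.5398 0.0128 0.1372] c [0.5572 0.017  0.1372] L 0.0358 yaw 13.5 gap 0.0003
  top reproj [[225.5, 179.1], [228.6, 192.7]]
A [[0.503, -0.113], [0.484, -0.217], [0.35, -0.195], [0.369, -0.084]] [ 0.4268 -0.1524  0.014 ]
B [[0.508, -0.112], [0.487, -0.219], [0.35, -0.195], [0.37, -0.09]] [ 0.4283 -0.154   0.014 ]
```

Triangulated bar tops are 122, 131 and 137 mm against 123, 131 and 137 expected, with ray gaps of at most 0.3 mm. I'll grasp the round lid first.

```bash
python3 - <<'E'
from h import *
plan([.539,-.269,.121],-15)
E
```

```text
t 2.9 pos [ 0.5726 -0.1231  0.3433] yaw -18.65 F [ 0.3  0.  -0.3] w 1.001
turn [ 0.04  0.   -3.65] | shift if translate first [0.0148 0.1489 0.2224] | if after turning [0.0053 0.1497 0.2223]
```

```bash
python3 -m handwheel '[0,0,-3.6,0,0,0,0.6, 0,0,0,0.001,0.03,0,0.6, 0,0,0,0.001,0.03,0.02,0.6, 0,0,0,0.001,0.03,0.03,0.6, 0,0,0,0.001,0.03,0.03,0.6, 0,0,0,0.001,0.03,0.03,0.6, 0,0,0,0,0,0.03,0.6, 0,0,0,0,0,0.03,0.6,0,0,0,0,0,0,0.6,0,0,0,0,0,0,0.6]'
python3 - <<'E'
from h import *
cam("wrist","wC")
plan([.539,-.269,.121],-15)
E
```

```text
clock: 3.9
eef_pos: [0.5379, -0.2696, 0.1735]
orientation: [[0.965, -0.261, -0.001], [-0.261, -0.965, 0.0], [-0.001, 0.0, -1.0]]
force: [0.8, -0.2, 0.4]
gripper_width: 0.601
t 3.95 pos [ 0.5388 -0.2698  0.1752] yaw -15.13 F [0.3 0.2 1.9] w 0.601
turn [ 0.06 -0.14 -0.13] | shift if translate first [-0.0002 -0.0009  0.0542] | if after turning [-0.     -0.0008  0.0542]
```

View pics/wC.png

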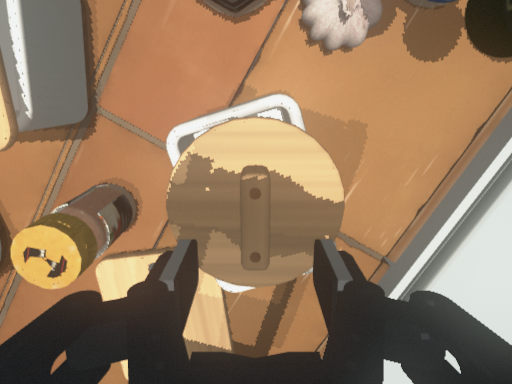

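The bar at (255,218) is centred between the fingers (about 195 and 315). Descend and grip.

```bash
python3 -m handwheel '[0,0,0,0,-0.001,0.02,0.6, 0,0,0,0,0,0.02,0.6, 0,0,0,0,0,0.014,0.6, 0,0,0,0,0,0,0.4, 0,0,0,0,0,0,0, 0,0,0,0,0,0,0,0,0,0,0,0,0,0,0,0,0,0,0,0,0,0,0,0,0,0,0,0]' 40
python3 - <<'E'
from h import *
plan([.539,-.269,.20],-15)
E
```

```text
clock: 4.85
eef_pos: [0.5396, -0.2684, 0.1212]
orientation: [[0.966, -0.26, 0.003], [-0.26, -0.966, -0.002], [0.003, 0.001, -1.0]]
force: [0.6, -0.2, 6.1]
gripper_width: 0.18
t 4.85 pos [ 0.5396 -0.2684  0.1212] yaw -15.09 F [ 0.6 -0.2  6.1] w 0.18
turn [ 0.06 -0.2  -0.09] | shift if translate first [-0.0002  0.0008 -0.0788] | if after turning [-0.0005  0.0007 -0.0788]
```

```bash
python3 -m handwheel '[0,0,0,0,0,-0.01,0, 0,0,0,0,0,-0.02,0, 0,0,0,0,0,-0.03,0, 0,0,0,0,0,-0.03,0, 0,0,0,0,0,0,0,0,0,0,0,0,0,0]'
python3 - <<'E'
from h import *
cam("wrist","wD");cam("top","tD")
plan([.42,-.155,.057],-15)
E
```

```text
clock: 5.45
eef_pos: [0.5388, -0.2678, 0.2096]
orientation: [[0.966, -0.26, 0.001], [-0.26, -0.966, -0.0], [0.001, 0.0, -1.0]]
force: [0.5, 0.4, -1.4]
gripper_width: 0.176
t 5.55 pos [ 0.5379 -0.2673  0.2071] yaw -15.09 F [-0.1 -0.  -0.9] w 0.179
turn [-0.06  0.22 -0.09] | shift if translate first [-0.1425 -0.0776  0.1508] | if after turning [-0.1429 -0.078   0.1501]
```

View pics/wD.png

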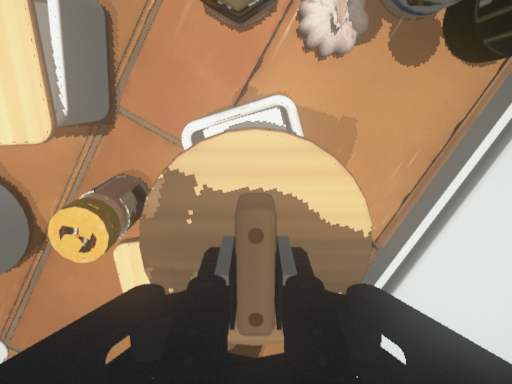

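The lid is held (bar at (256,265), level). Carry it to the board.

```bash
python3 -m handwheel '[0,0,0,-0.02,-0.01,0,0, 0,0,0,-0.025,-0.014,0,0, 0,0,0,-0.025,-0.014,0,0, 0,0,0,-0.025,-0.014,0,0, 0,0,0,-0.025,-0.014,0.01,0, 0,0,0,-0.022,-0.012,0.03,0, 0,0,0,0,0,0.03,0, 0,0,0,0,0,0.03,0,0,0,0,0,0,0.03,0,0,0,0,0,0,0,0]'
python3 -m handwheel '[0,0,0,0,0,0,0]'
python3 - <<'E'
from h import *
cam("wrist","wE");cam("top","tE")
plan([.42,-.155,.057],-15)
E
```

```text
clock: 6.55
eef_pos: [0.4172, -0.1531, 0.0731]
orientation: [[0.965, -0.26, -0.013], [-0.26, -0.966, 0.006], [-0.014, -0.003, -1.0]]
force: [-0.6, -0.8, -1.7]
gripper_width: 0.18
clock: 6.65
eef_pos: [0.421, -0.1551, 0.0782]
orientation: [[0.966, -0.26, -0.003], [-0.26, -0.966, 0.002], [-0.003, -0.001, -1.0]]
force: [0.8, -0.0, -0.2]
gripper_width: 0.179
t 6.75 pos [ 0.4228 -0.1561  0.0806] yaw -15.09 F [ 0.4 -0.5  0. ] w 0.177
turn [ 0.03 -0.13 -0.09] | shift if translate first [-0.0031 -0.0003  0.0236] | if after turning [-0.003  -0.0003  0.0236]
```

View pics/wE.png

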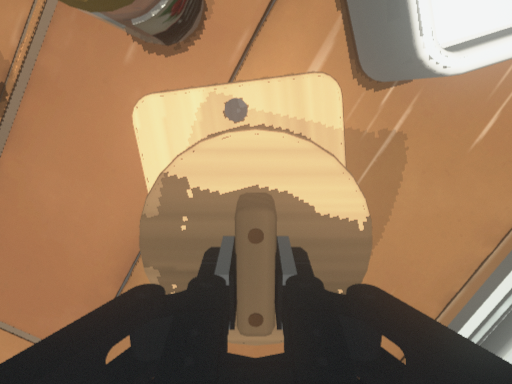

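The lid (256,230) is over the board, whose far edge runs from (140,95) to (340,80). Lower the rest of the way.

```bash
python3 -m handwheel '[0,0,0,0,0,0.006,0, 0,0,0,0,0,0.006,0, 0,0,0,0,0,0.004,0, 0,0,0,0,0,0,0, 0,0,0,0,0,0,0]'; python3 -m handwheel '[0,0,0,0,0,0.003,0, 0,0,0,0,0,0.003,0, 0,0,0,0,0,0.003,0, 0,0,0,0,0,0,0, 0,0,0,0,0,0,0]'
```

```text
clock: 7.25
eef_pos: [0.4219, -0.1556, 0.0632]
orientation: [[0.966, -0.26, -0.0], [-0.26, -0.966, 0.0], [-0.0, 0.0, -1.0]]
force: [-0.1, -0.7, -1.3]
gripper_width: 0.177
clock: 7.75
eef_pos: [0.4222, -0.1557, 0.0572]
orientation: [[0.966, -0.26, 0.0], [-0.26, -0.966, -0.001], [0.001, 0.0, -1.0]]
force: [-7.0, 3.6, 14.9]
gripper_width: 0.177
```

```bash
python3 -m handwheel '[0,0,0,0,0,0,0.5, 0,0,0,0,0,0,0.5, 0,0,0,0,0,0,0.5, 0,0,0,0,0,-0.01,0.5, 0,0,0,0,0,-0.03,0.5, 0,0,0,0,0,-0.04,0.5, 0,0,0,0,0,-0.04,0.5, 0,0,0,0,0,-0.04,0.5, 0,0,0,0,0,-0.04,0.5, 0,0,0,0,0,0,0.5]'
python3 - <<'E'
from h import *
cam("wrist","wF");
plan([.679,-.120,.20],-12.7)
E
```

```text
clock: 8.75
eef_pos: [0.4244, -0.1568, 0.2621]
orientation: [[0.965, -0.26, 0.012], [-0.26, -0.966, -0.006], [0.014, 0.003, -1.0]]
force: [1.0, -0.2, 0.4]
gripper_width: 0.504
t 8.8 pos [ 0.4234 -0.1563  0.2586] yaw -15.09 F [-0.2 -0.  -0. ] w 0.502
turn [ 0.12 -0.47 -2.39] | shift if translate first [ 0.2368 -0.1017  0.0604] | if after turning [ 0.2414 -0.0916  0.0586]
```

View pics/wF.png

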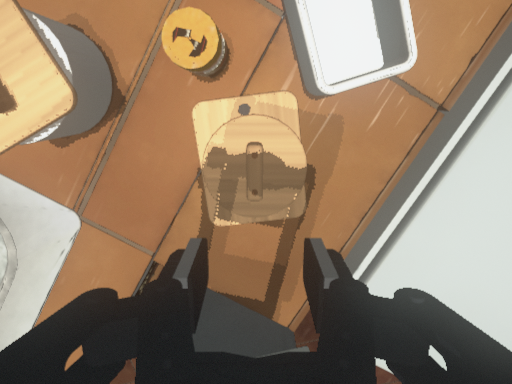

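The round lid rests on the board at (254,167). The oblong pot is open at top right. I'll stop on the way for a picture of it.

```bash
python3 -m handwheel '[0,0,0,0.03,0.01,-0.01,0.5, 0,0,0,0.03,0.01,-0.01,0.5, 0,0,0,0.03,0.01,-0.01,0.5, 0,0,0,0.02,0.01,-0.01,0.5, 0,0,0,0,0,0,0.5, 0,0,0,0,0,0,0.5, 0,0,0,0,0,0,0.5]'
python3 - <<'E'
from h import *
cam("wrist","wG");
plan([.679,-.120,.20],-12.7)
E
```

```text
clock: 9.5
eef_pos: [0.5168, -0.222, 0.2932]
orientation: [[0.966, -0.26, -0.002], [-0.26, -0.966, 0.001], [-0.002, -0.001, -1.0]]
force: [0.1, 1.1, 1.0]
gripper_width: 0.499
t 9.55 pos [ 0.5168 -0.222   0.2935] yaw -15.07 F [ 0.3 -0.6  0.9] w 0.498
turn [-0.03  0.1  -2.37] | shift if translate first [ 0.1302 -0.1406  0.0934] | if after turning [ 0.1358 -0.1352  0.0935]
```

View pics/wG.png

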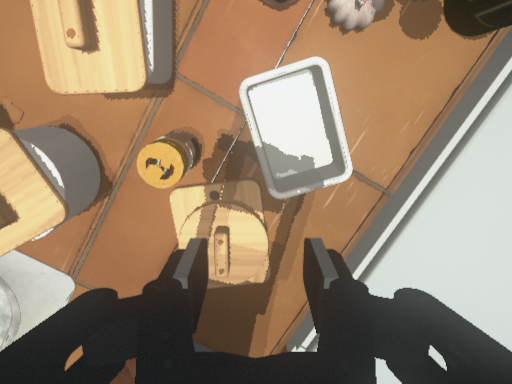

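The oblong pot's open rim runs through (243,80), (322,58), (350,178), (275,195). I'll measure it by white mask and contour, projecting the outer rim onto the z=0.078 plane.

```bash
cat >> h.py <<'E'
def whitemask(d,box,thr=200,sat=40):
    x0,y0,x1,y1=box; h=cv2.cvtColor(d["img"],cv2.COLOR_BGR2HSV); m=((h[...,2]>thr)&(h[...,1]<sat)).astype(np.uint8)*255
    k=np.zeros_like(m); k[y0:y1,x0:x1]=m[y0:y1,x0:x1]; return k
def rectfit(Q):
    (cx,cy),(w,h),a=cv2.minAreaRect((Q[:,:2]*1000).astype(np.float32))
    if w<h: w,h,a=h,w,a+90
    return np.array([cx,cy])/1000,(round(w,1),round(h,1)),round((a+90)%180-90,1)
E
python3 - <<'E'
from h import *
d=load("wG"); m=whitemask(d,(232,50,360,205))
h=cv2.cvtColor(d["img"],cv2.COLOR_BGR2HSV)
print(h[130,236:262,2],h[130,236:262,1]); print(h[130,320:355,2])
cv2.imwrite("pics/mG.png",np.hstack([cv2.resize(x[45:205,230:360],None,fx=3,fy=3) for x in (cv2.cvtColor(m,cv2.COLOR_GRAY2BGR),d["img"])]))
E
```

```text
[160 158 152 129 118 117 134 150 152 155 157 160 158 162 196 208 237 239
 234 214 221 187 147 213 243 243] [110 110 102  71  35  65  91 100 101 102 102 102 100  55  18  17   9   6
  10  17  12  18  14  13   3   3]
[243 243 243 243 236 156 140 132 132 131 131 129 131 130 130 136 168 216
 230 238 240 239 234 220 180 193 192 192 192 191 191 191 191 190 190]
```

View pics/mG.png

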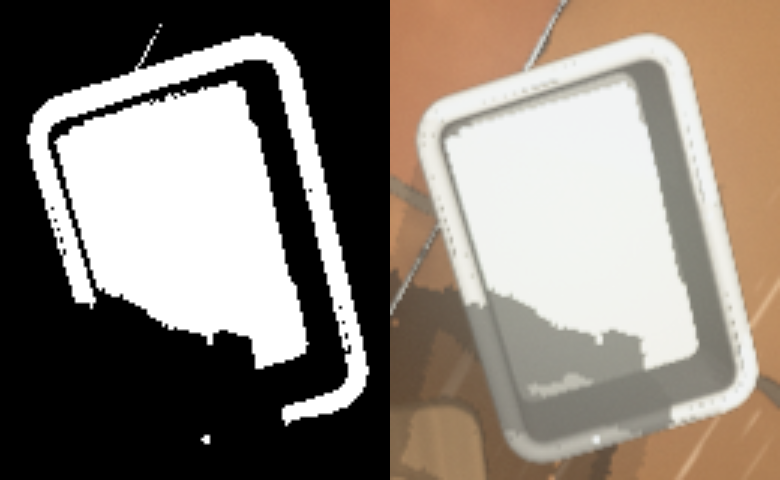

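```bash
cat >> h.py <<'E'
def potmask(d,box,sat=60,vmin=90,k=5):
    x0,y0,x1,y1=box; h=cv2.cvtColor(d["img"],cv2.COLOR_BGR2HSV); m=((h[...,1]<sat)&(h[...,2]>vmin)).astype(np.uint8)*255
    o=np.zeros_like(m); o[y0:y1,x0:x1]=m[y0:y1,x0:x1]; o=cv2.morphologyEx(o,cv2.MORPH_OPEN,np.ones((k,k),np.uint8))
    c=max(cv2.findContours(o,cv2.RETR_EXTERNAL,cv2.CHAIN_APPROX_NONE)[0],key=cv2.contourArea)
    return c[:,0].astype(float),c
E
python3 - <<'E'
from h import *
d=load("wG"); q,c=potmask(d,(232,50,360,205)); print(len(q),d["C"])
for z in (.074,.078,.082): print(z,rectfit(onplane(d,q,z)))
im=d["img"].copy(); cv2.drawContours(im,[c],-1,(0,0,255),1)
cv2.imwrite("pics/mG2.png",cv2.resize(im[45:205,230:360],None,fx=3,fy=3))
t=load("tE"); cv2.imwrite("pics/tEz.png",cv2.resize(t["img"][160:240,290:390],None,fx=6,fy=6,interpolation=cv2.INTER_CUBIC))
E
```

```text
391 [ 0.58355836 -0.2392351   0.41326304]
0.074 (array([ 0.53817212, -0.26816718]), (124.6, 88.9), 2.1)
0.078 (array([ 0.53870721, -0.26782608]), (123.1, 87.9), 2.1)
0.082 (array([ 0.53924237, -0.26748492]), (121.6, 86.8), 2.1)
```

View pics/mG2.png

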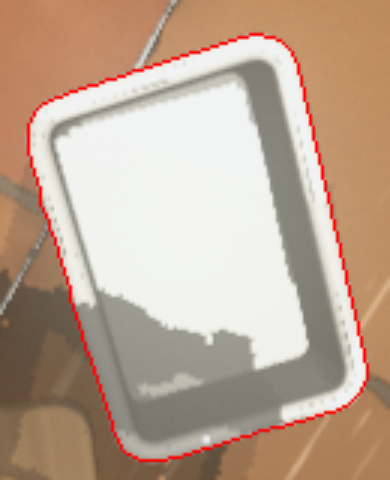

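View pics/tEz.png

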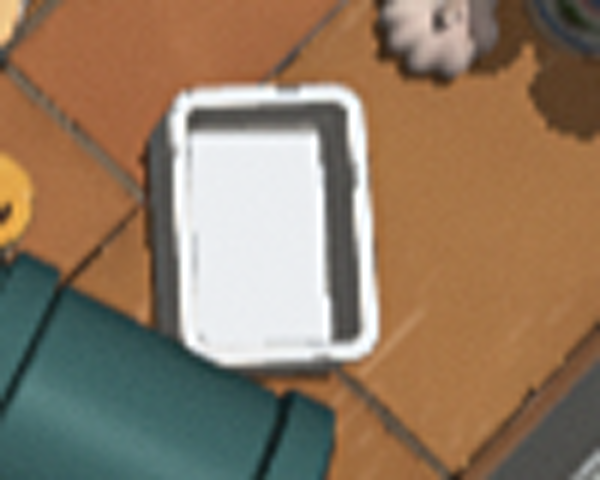

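Oblong pot: centre (0.5387,-0.2678), yaw 2.1°, and the measured 123x88 mm rim at z=0.078 agrees with the stated size. On to the oblong lid.

```bash
python3 -m handwheel '[0,0,-2.4,0.02,-0.02,0,0.5, 0,0,0,0.03,-0.03,0,0.5, 0,0,0,0.03,-0.03,0.01,0.5, 0,0,0,0.03,-0.03,0.02,0.5, 0,0,0,0.025,-0.025,0.03,0.5, 0,0,0,0,0,0.03,0.5, 0,0,0,0,0,0,0.5, 0,0,0,0,0,0,0.5]'
python3 - <<'E'
from h import *
cam("wrist","wH");
plan([.679,-.1204,.129],-12.7)
E
```

```text
clock: 10.35
eef_pos: [0.6788, -0.1216, 0.2041]
orientation: [[0.976, -0.22, -0.002], [-0.22, -0.976, 0.0], [-0.002, 0.0, -1.0]]
force: [-0.0, -0.1, -0.1]
gripper_width: 0.499
t 10.4 pos [ 0.6795 -0.1221  0.2064] yaw -12.72 F [-0.2 -0.4  0.1] w 0.501
turn [ 0.02 -0.13 -0.02] | shift if translate first [-0.0011 -0.0016  0.0774] | if after turning [-0.0009 -0.0016  0.0774]
```

View pics/wH.png

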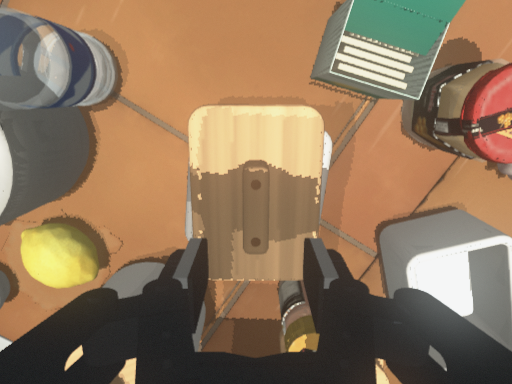

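The bar (256,206) is centred between the fingers, and the honey jar and spice jar are well clear. Descend and grip.

```bash
python3 -m handwheel '[0,0,0,-0.001,-0.0015,0.025,0.5, 0,0,0,0,0,0.025,0.5, 0,0,0,0,0,0.02,0.5, 0,0,0,0,0,0.007,0.4, 0,0,0,0,0,0,0.4, 0,0,0,0,0,0,0, 0,0,0,0,0,0,0,0,0,0,0,0,0,0,0,0,0,0,0,0,0,0,0,0,0,0,0,0]' 40
python3 -m handwheel '[0,0,0,0,0,-0.01,0, 0,0,0,0,0,-0.02,0, 0,0,0,0,0,-0.03,0, 0,0,0,0,0,-0.03,0, 0,0,0,0,0,0,0,0,0,0,0,0,0,0,0,0,0,0,0,0,0]'
python3 - <<'E'
from h import *
cam("wrist","wI");
plan([.5387,-.2678,.20],2.1)
E
```

```text
clock: 11.4
eef_pos: [0.6803, -0.1207, 0.1305]
orientation: [[0.976, -0.22, 0.005], [-0.22, -0.976, -0.002], [0.005, 0.001, -1.0]]
force: [-1.2, -0.5, 5.7]
gripper_width: 0.181
clock: 12.1
eef_pos: [0.6783, -0.1199, 0.215]
orientation: [[0.976, -0.22, -0.004], [-0.22, -0.976, 0.001], [-0.004, -0.0, -1.0]]
force: [-0.6, 0.3, -1.8]
gripper_width: 0.181
t 12.15 pos [ 0.6782 -0.1199  0.2146] yaw -12.69 F [-0.4  0.6 -1.9] w 0.177
turn [ -0.04   0.26 -14.79] | shift if translate first [-0.1035  0.175   0.015 ] | if after turning [-0.1448  0.1427  0.0146]
```

View pics/wI.png

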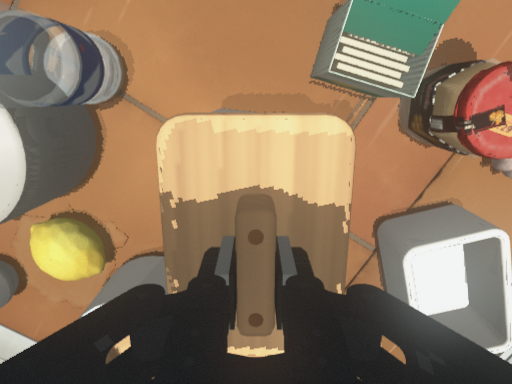

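```bash
cat >> h.py <<'E'
def held(d,uv,ztop):
    s=monitor.read_state(); R=s["orientation"]; Q=onplane(d,uv,s["eef_pos"][2]+ztop); T=(Q-s["eef_pos"])@R
    print("dowels in tool",T.round(4).tolist(),"centre",T.mean(0).round(4)); return T.mean(0)
E
python3 - <<'E'
from h import *
d=load("wI"); im=d["img"]
cv2.imwrite("pics/cI.png",cv2.resize(im[185:345,190:320],None,fx=4,fy=4,interpolation=cv2.INTER_CUBIC))
held(d,[(256,236),(256,320)],.002)
E
```

```text
dowels in tool [[0.018, -0.0007, -0.0021], [-0.0184, -0.0007, -0.0019]] centre [-0.0002 -0.0007 -0.002 ]
```

View pics/cI.png

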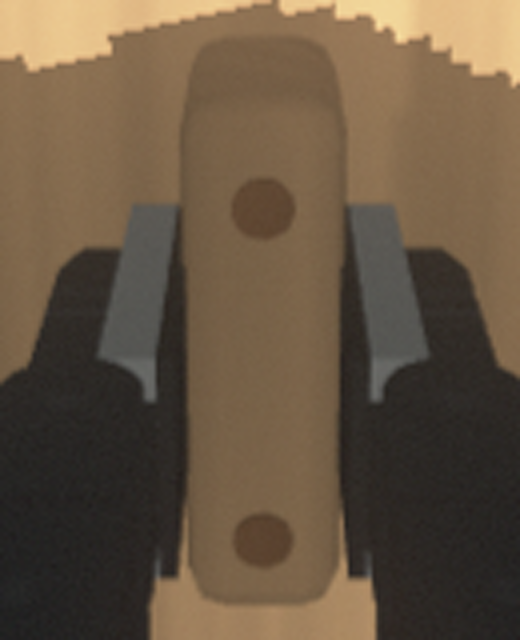

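```bash
python3 -m handwheel '[0,0,-7.4,0,0,0,0, 0,0,-7.4,0,0,0,0, 0,0,0,-0.02,0.02,0,0, 0,0,0,-0.025,0.025,0,0, 0,0,0,-0.025,0.025,0,0, 0,0,0,-0.025,0.025,0,0, 0,0,0,-0.025,0.025,0,0, 0,0,0,-0.025,0.023,0,0, 0,0,0,0,0,0,0, 0,0,0,0,0,0,0]'
python3 -m handwheel '[0,0,0,0,0,0,0,0,0,0,0,0,0,0]'
python3 - <<'E'
from h import *
cam("wrist","wJ");
plan([.5387,-.2678,.15],2.1)
E
```

```text
clock: 13.15
eef_pos: [0.5386, -0.2685, 0.2158]
orientation: [[0.999, 0.035, -0.002], [0.035, -0.999, 0.002], [-0.002, -0.002, -1.0]]
force: [0.6, -0.0, -1.3]
gripper_width: 0.18
clock: 13.35
eef_pos: [0.54, -0.2673, 0.2167]
orientation: [[0.999, 0.038, -0.001], [0.038, -0.999, 0.001], [-0.001, -0.001, -1.0]]
force: [0.5, -0.1, -1.0]
gripper_width: 0.175
t 13.4 pos [ 0.5401 -0.2674  0.2168] yaw 2.21 F [ 0.2 -0.4 -0.4] w 0.176
turn [-0.03  0.02  0.11] | shift if translate first [-0.0014  0.0004  0.0668] | if after turning [-0.0014  0.0004  0.0668]
```

View pics/wJ.png

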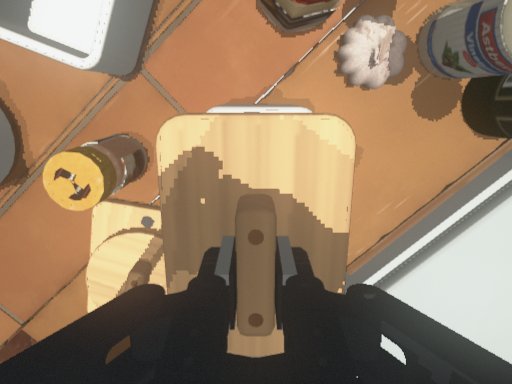

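```bash
python3 - <<'E'
from h import *
d=load("wJ")
c,s=np.cos(np.radians(2.1)),np.sin(np.radians(2.1)); R=np.array([[c,-s],[s,c]])
for y in(-.2678,-.2695):
    P=np.array([[.062,y_] for y_ in (.044,.030,0,-.030,-.044)])@R.T+[.5387,y]; print(proj(d,np.c_[P,np.full(5,.078)]).round(1).tolist())
im=d["img"]; cv2.imwrite("pics/cJ.png",cv2.resize(im[95:145,180:340],None,fx=5,fy=5,interpolation=cv2.INTER_CUBIC))
E
```

```text
[[197.6, 105.2], [216.9, 105.3], [258.1, 105.4], [299.4, 105.5], [318.7, 105.5]]
[[199.9, 105.3], [219.2, 105.4], [260.5, 105.5], [301.7, 105.5], [321.0, 105.6]]
```

View pics/cJ.png

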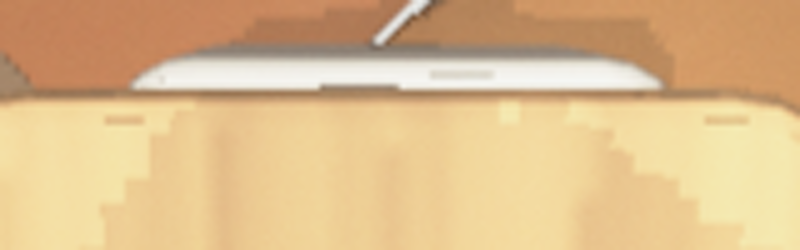

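The rim's far edge is at (206..312, 105), within about 1 mm of the prediction. After a small sideways correction, lower to just above the rim and then in.

```bash
python3 -m handwheel '[0,0,0,-0.001,0.001,0.02,0, 0,0,0,0,0,0.03,0, 0,0,0,0,0,0.02,0, 0,0,0,0,0,0.01,0, 0,0,0,0,0,0.005,0, 0,0,0,0,0,0,0, 0,0,0,0,0,0,0]'
python3 - <<'E'
from h import *
plan([.5387,-.2687,.1135],2.1)
E
```

```text
clock: 14.1
eef_pos: [0.5393, -0.2697, 0.1338]
orientation: [[0.999, 0.037, 0.002], [0.037, -0.999, -0.001], [0.002, 0.002, -1.0]]
force: [-0.1, -0.2, -0.4]
gripper_width: 0.179
t 14.1 pos [ 0.5393 -0.2697  0.1338] yaw 2.12 F [-0.1 -0.2 -0.4] w 0.179
turn [ 0.09 -0.12  0.02] | shift if translate first [-0.0006 -0.0011  0.0203] | if after turning [-0.0006 -0.001   0.0203]
```

```bash
python3 -m handwheel '[0,0,0,0,-0.001,0.003,0, 0,0,0,0,0,0.003,0, 0,0,0,0,0,0.003,0, 0,0,0,0,0,0.003,0, 0,0,0,0,0,0.003,0, 0,0,0,0,0,0,0]'
python3 - <<'E'
from h import *
plan([.5387,-.2687,.1135],2.1)
E
```

```text
clock: 14.7
eef_pos: [0.5381, -0.2682, 0.1165]
orientation: [[0.999, 0.037, -0.001], [0.037, -0.999, 0.001], [-0.001, -0.001, -1.0]]
force: [-0.3, -0.5, -1.2]
gripper_width: 0.178
t 14.7 pos [ 0.5381 -0.2682  0.1165] yaw 2.1 F [-0.3 -0.5 -1.2] w 0.178
turn [-0.04  0.07  0.  ] | shift if translate first [0.0006 0.0005 0.003 ] | if after turning [0.0006 0.0005 0.003 ]
```

No contact at 116.5 mm, so the plug is in. Go on to the rim.

```bash
python3 -m handwheel '[0,0,0,0,0,0.002,0, 0,0,0,0,0,0.001,0, 0,0,0,0,0,0.001,0, 0,0,0,0,0,0,0, 0,0,0,0,0,0,0]'
```

```text
clock: 15.2
eef_pos: [0.5387, -0.2686, 0.1145]
orientation: [[0.999, 0.037, 0.001], [0.037, -0.999, -0.001], [0.001, 0.001, -1.0]]
force: [-2.3, 1.6, 5.5]
gripper_width: 0.177
```

That's z = 0.1145, exactly the seated height given the grip at +44.5 mm. Release, rise and look.

```bash
python3 -m handwheel '[0,0,0,0,0,0,0.5, 0,0,0,0,0,0,0.5, 0,0,0,0,0,0,0.5, 0,0,0,0,0,-0.01,0.5, 0,0,0,0,0,-0.03,0.5, 0,0,0,0,0,-0.04,0.5, 0,0,0,0,0,-0.04,0.5, 0,0,0,0,0,-0.04,0.5, 0,0,0,0,0,-0.03,0.5, 0,0,0,0,0,0,0.5]'
python3 -m handwheel '[0,0,0,0.02,-0.02,0,0.5, 0,0,0,0.03,-0.04,0,0.5,0,0,0,0.02,-0.04,0,0.5, 0,0,0,0,-0.02,0,0.5,0,0,0,0,0,0,0.5,0,0,0,0,0,0,0.5]'
python3 - <<'E'
from h import *
cam("wrist","wK");
plan([.5572,.017,.22],13.5)
E
```

```text
clock: 16.2
eef_pos: [0.5399, -0.2693, 0.3111]
orientation: [[0.999, 0.037, 0.011], [0.037, -0.999, -0.007], [0.011, 0.007, -1.0]]
force: [-0.3, -0.4, -0.3]
gripper_width: 0.503
clock: 16.8
eef_pos: [0.6036, -0.1461, 0.3031]
orientation: [[0.999, 0.037, -0.001], [0.037, -0.999, -0.001], [-0.001, 0.001, -1.0]]
force: [0.6, 0.2, -0.0]
gripper_width: 0.501
t 16.85 pos [ 0.6035 -0.1468  0.3032] yaw 2.06 F [0.  0.1 0.6] w 0.496
turn [  0.05   0.04 -11.44] | shift if translate first [-0.0403 -0.1654  0.0831] | if after turning [-0.0068 -0.17    0.0832]
```

View pics/wK.png

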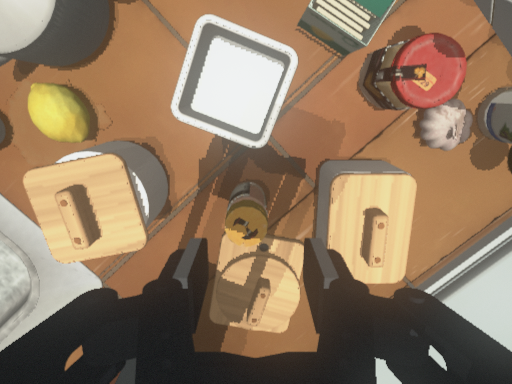

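The oblong lid sits flush on its pot (370,225), and the square pot's open rim is centred near (235,80). Measure the pot rim and check the lid height.

```bash
python3 - <<'E'
from h import *
d=load("wK"); q,c=potmask(d,(165,8,305,152)); print(len(q),d["C"])
for z in (.082,.086,.09): print(z,rectfit(onplane(d,q,z)))
im=d["img"].copy(); cv2.drawContours(im,[c],-1,(0,0,255),1)
cv2.imwrite("pics/mK.png",np.hstack([cv2.resize(im[5:155,160:310],None,fx=3,fy=3),cv2.resize(load("wK")["img"][155:305,320:430],None,fx=3,fy=3)]))
E
```

```text
386 [ 0.67249182 -0.14215406  0.42333674]
0.082 (array([ 0.67772711, -0.12144644]), (103.9, 103.4), -18.9)
0.086 (array([ 0.67766571, -0.12168911]), (102.7, 102.2), -18.9)
0.09 (array([ 0.67760443, -0.12193179]), (101.4, 101.0), -18.9)
```

View pics/mK.png

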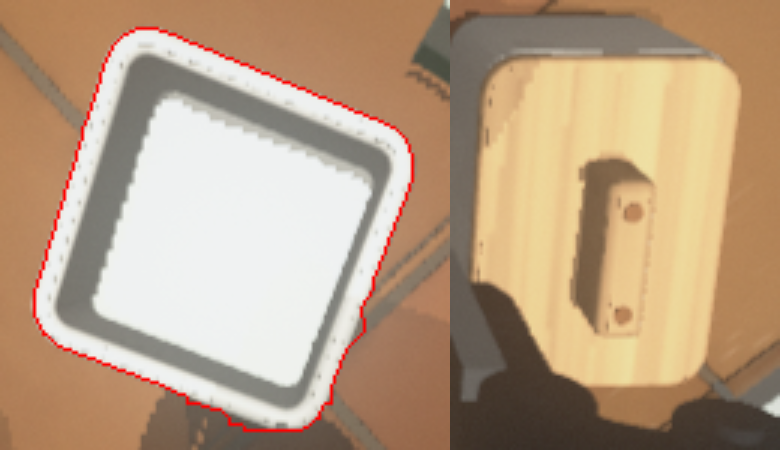

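```bash
python3 - <<'E'
from h import *
d=load("wK"); q,c=potmask(d,(165,8,305,152),sat=45,vmin=165,k=3)
for z in (.082,.086,.09): print(z,rectfit(onplane(d,q,z)))
im=d["img"].copy(); cv2.drawContours(im,[c],-1,(0,0,255),1)
cv2.imwrite("pics/mK2.png",cv2.resize(im[5:155,160:310],None,fx=4,fy=4))
E
```

```text
0.082 (array([ 0.67987543, -0.12079049]), (100.2, 99.8), 71.3)
0.086 (array([ 0.67978894, -0.12104086]), (99.0, 98.6), 71.3)
0.09 (array([ 0.67970233, -0.1212912 ]), (97.8, 97.4), 71.3)
```

View pics/mK2.png

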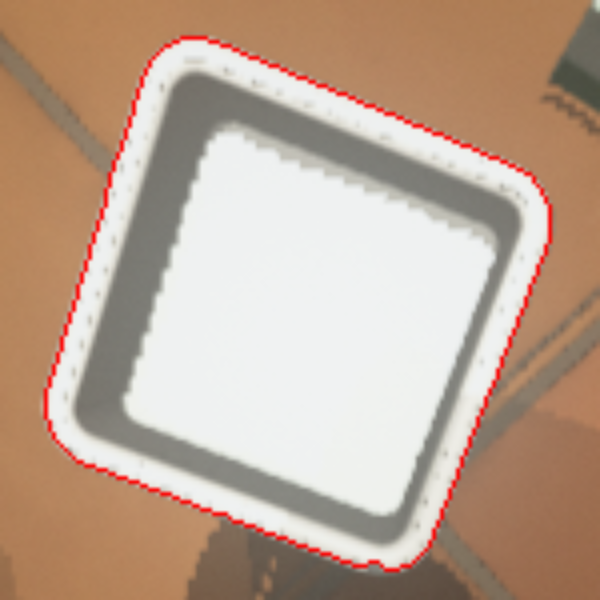

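Square pot: (0.6798,-0.1210), yaw -18.7°, rim 99 mm at z=0.086, which is consistent. Next is the square lid.

```bash
python3 -m handwheel '[0,0,-5.7,0,0,0,0.5, 0,0,-5.7,0,0,0,0.5, 0,0,0,0,-0.03,0,0.5, 0,0,0,-0.002,-0.035,0,0.5, 0,0,0,-0.002,-0.035,0.01,0.5, 0,0,0,-0.002,-0.035,0.03,0.5, 0,0,0,0,-0.035,0.03,0.5, 0,0,0,0,0,0.012,0.5, 0,0,0,0,0,0,0.5, 0,0,0,0,0,0,0.5]'
python3 - <<'E'
from h import *
cam("wrist","wL");
plan([.5572,.017,.136],13.5)
E
```

```text
clock: 17.85
eef_pos: [0.559, 0.0162, 0.2221]
orientation: [[0.973, 0.231, 0.001], [0.231, -0.973, -0.001], [0.001, 0.001, -1.0]]
force: [0.1, -0.2, 0.4]
gripper_width: 0.498
t 17.9 pos [0.5595 0.0162 0.2229] yaw 13.37 F [ 0.7 -0.1 -0.3] w 0.499
turn [ 0.09 -0.15 -0.13] | shift if translate first [-0.0022 -0.0014  0.0869] | if after turning [-0.002  -0.0013  0.0869]
```

View pics/wL.png

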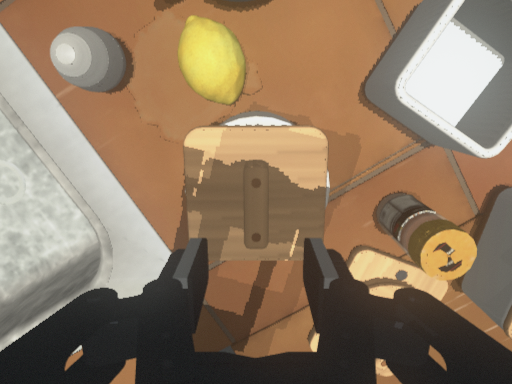

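The bar (256,206) is centred between the fingers. Descend, grip and lift.

```bash
python3 -m handwheel '[0,0,0,-0.002,-0.001,0.025,0.5, 0,0,0,0,0,0.03,0.5, 0,0,0,0,0,0.02,0.5, 0,0,0,0,0,0.011,0.4, 0,0,0,0,0,0,0.4, 0,0,0,0,0,0,0, 0,0,0,0,0,0,0,0,0,0,0,0,0,0,0,0,0,0,0,0,0,0,0,0,0,0,0,0]' 40
python3 -m handwheel '[0,0,0,0,0,-0.01,0, 0,0,0,0,0,-0.02,0, 0,0,0,0,0,-0.03,0, 0,0,0,0,0,-0.03,0, 0,0,0,0,0,0,0,0,0,0,0,0,0,0,0,0,0,0,0,0,0]'
python3 - <<'E'
from h import *
d=cam("wrist","wM"); held(d,[(256,236),(256,320)],.001)
plan([.6798,-.1210,.215],-18.7)
E
```

```text
clock: 18.9
eef_pos: [0.5575, 0.018, 0.1373]
orientation: [[0.972, 0.233, 0.004], [0.233, -0.972, -0.001], [0.004, 0.002, -1.0]]
force: [-0.4, -3.7, 6.6]
gripper_width: 0.177
clock: 19.6
eef_pos: [0.5551, 0.0188, 0.2229]
orientation: [[0.972, 0.234, -0.005], [0.234, -0.972, 0.001], [-0.004, -0.002, -1.0]]
force: [-1.1, -0.6, -2.4]
gripper_width: 0.176
dowels in tool [[0.0182, -0.0013, -0.0011], [-0.0184, -0.0013, -0.0009]] centre [-0.0001 -0.0013 -0.001 ]
t 19.65 pos [0.5551 0.0188 0.2226] yaw 13.52 F [ 0.9 -1.1 -3.3] w 0.175
turn [-2.000e-02  2.900e-01  3.222e+01] | shift if translate first [0.0886 0.1651 0.007 ] | if after turning [0.163  0.0924 0.0076]
```

View pics/wM.png

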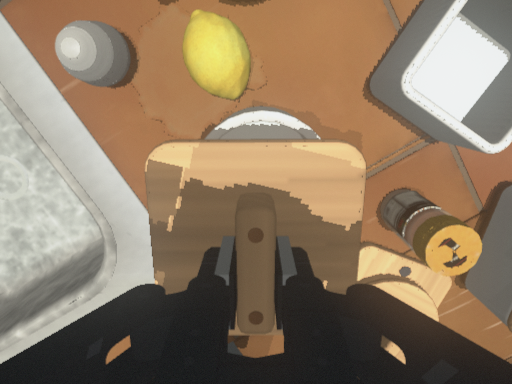

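The lid is held straight (dowels at (256,236) and (256,318)). Turn 32° and carry it to the square pot.

```bash
python3 -m handwheel '[0,0,8,0,0,0,0, 0,0,8,0,0,0,0, 0,0,8,0,0,0,0, 0,0,8.2,0.01,0.005,0,0, 0,0,0,0.03,0.02,0,0, 0,0,0,0.03,0.02,0,0, 0,0,0,0.03,0.02,0,0, 0,0,0,0.03,0.02,0,0, 0,0,0,0.03,0.008,0,0, 0,0,0,0,0,0,0]'
python3 -m handwheel '[0,0,0,0,0,0,0,0,0,0,0,0,0,0]'
python3 - <<'E'
from h import *
d=cam("wrist","wN")
plan([.6798,-.1210,.15],-18.7)
c,s=np.cos(np.radians(-18.7)),np.sin(np.radians(-18.7)); R=np.array([[c,-s],[s,c]])
P=np.array([[.05,y] for y in (.05,.03,0,-.03,-.05)])@R.T+[.6798,-.121]; print(proj(d,np.c_[P,np.full(5,.086)]).round(1).tolist())
E
```

```text
clock: 20.65
eef_pos: [0.6802, -0.1225, 0.2203]
orientation: [[0.946, -0.324, -0.005], [-0.324, -0.946, 0.001], [-0.005, 0.001, -1.0]]
force: [-1.1, 0.5, -2.5]
gripper_width: 0.179
clock: 20.85
eef_pos: [0.6783, -0.1189, 0.2242]
orientation: [[0.947, -0.32, -0.002], [-0.32, -0.947, 0.001], [-0.003, -0.0, -1.0]]
force: [-0.8, 1.5, -2.6]
gripper_width: 0.179
t 20.9 pos [ 0.6783 -0.1187  0.2249] yaw -18.64 F [ 0.3  0.2 -2.3] w 0.177
turn [-0.01  0.08  0.06] | shift if translate first [0.0022 0.0017 0.0749] | if after turning [0.0021 0.0017 0.0749]
[[190.3, 116.3], [217.7, 116.3], [258.7, 116.4], [299.7, 116.4], [327.1, 116.5]]
```

View pics/wN.png

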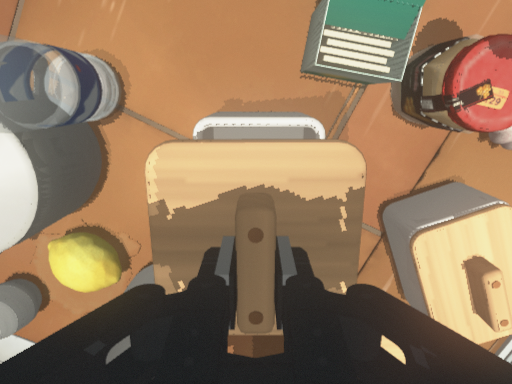

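The rim edge (194..326, row 117) agrees with the prediction to about 1 px. Correct sideways and lower.

```bash
python3 -m handwheel '[0,0,0,0.002,0.003,0.02,0, 0,0,0,0,0,0.03,0, 0,0,0,0,0,0.02,0, 0,0,0,0,0,0.01,0, 0,0,0,0,0,0,0, 0,0,0,0,0,0,0, 0,0,0,0,0,0,0]'
python3 - <<'E'
from h import *
plan([.6798,-.1225,.1233],-18.7)
E
```

```text
clock: 21.6
eef_pos: [0.6809, -0.1232, 0.1478]
orientation: [[0.947, -0.32, 0.004], [-0.32, -0.947, -0.001], [0.004, -0.0, -1.0]]
force: [-0.4, -0.1, -1.3]
gripper_width: 0.175
t 21.6 pos [ 0.6809 -0.1232  0.1478] yaw -18.68 F [-0.4 -0.1 -1.3] w 0.175
turn [-0.01 -0.23  0.02] | shift if translate first [-0.0014 -0.0003  0.0245] | if after turning [-0.0013 -0.0003  0.0245]
```

```bash
python3 -m handwheel '[0,0,0,-0.001,0,0.004,0, 0,0,0,0,0,0.004,0, 0,0,0,0,0,0.003,0, 0,0,0,0,0,0.003,0, 0,0,0,0,0,0.003,0, 0,0,0,0,0,0.002,0, 0,0,0,0,0,0,0,0,0,0,0,0,0,0]'
```

```text
clock: 22.4
eef_pos: [0.6791, -0.1228, 0.1263]
orientation: [[0.947, -0.32, 0.0], [-0.32, -0.947, -0.0], [0.0, 0.0, -1.0]]
force: [0.5, -0.4, -2.5]
gripper_width: 0.18
```

Below 131 mm with no contact, so the plug is in. Seat it.

```bash
python3 -m handwheel '[0,0,0,0,0,0.002,0, 0,0,0,0,0,0.001,0, 0,0,0,0,0,0.001,0, 0,0,0,0,0,0,0, 0,0,0,0,0,0,0]'
```

```text
clock: 22.9
eef_pos: [0.6792, -0.1228, 0.1235]
orientation: [[0.947, -0.32, 0.001], [-0.32, -0.947, -0.0], [0.001, 0.0, -1.0]]
force: [-3.3, 1.0, 4.3]
gripper_width: 0.177
```

Seated: 0.1235 against 0.1233 expected. Release, rise, and move back to view the round pot and the round lid.

```bash
python3 -m handwheel '[0,0,0,0,0,0,0.5, 0,0,0,0,0,0,0.5, 0,0,0,0,0,0,0.5, 0,0,0,0,0,-0.01,0.5, 0,0,0,0,0,-0.03,0.5, 0,0,0,0,0,-0.04,0.5, 0,0,0,0,0,-0.04,0.5, 0,0,0,0,0,-0.04,0.5, 0,0,0,0,0,-0.03,0.5, 0,0,0,0,0,0,0.5]'
python3 -m handwheel '[0,0,0,-0.03,-0.01,0,0.5, 0,0,0,-0.035,-0.01,0,0.5,0,0,0,-0.035,-0.01,0,0.5, 0,0,0,-0.035,-0.01,0,0.5, 0,0,0,-0.03,0,0,0.5,0,0,0,0,0,0,0.5,0,0,0,0,0,0,0.5]'
python3 - <<'E'
from h import *
cam("wrist","wO");
plan([.42,-.155,.15],-15)
E
```

```text
clock: 23.9
eef_pos: [0.6804, -0.1232, 0.3209]
orientation: [[0.947, -0.32, 0.013], [-0.32, -0.947, -0.004], [0.014, -0.001, -1.0]]
force: [0.7, 0.3, 0.3]
gripper_width: 0.496
clock: 24.6
eef_pos: [0.5353, -0.0319, 0.3124]
orientation: [[0.947, -0.32, 0.001], [-0.32, -0.947, -0.0], [0.001, 0.0, -1.0]]
force: [0.0, -0.1, -0.7]
gripper_width: 0.498
t 24.65 pos [ 0.5359 -0.0322  0.3122] yaw -18.7 F [-0.1  0.1  0.5] w 0.503
turn [ 0.01 -0.03 -3.7 ] | shift if translate first [-0.0705  0.1534  0.1622] | if after turning [-0.0802  0.1486  0.1622]
```

View pics/wO.png

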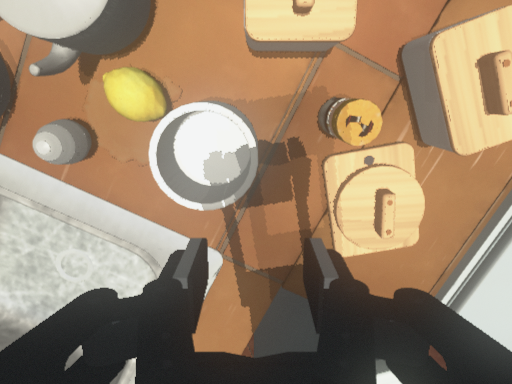

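The square lid sits flat on the square pot (300,20), the round pot is open at (203,155), and the round lid lies on the board at (380,207). I'll measure the pot circle and the lid bar.

```bash
python3 - <<'E'
from h import *
d=load("wO"); q,c=potmask(d,(140,93,262,216),sat=60,vmin=100,k=9)
for z in (.088,.092,.096):
    Q=onplane(d,q,z); e=cv2.fitEllipse((Q[:,:2]*1000).astype(np.float32)); print(z,np.round(e[0],1),np.round(e[1],1))
im=d["img"].copy(); cv2.drawContours(im,[c],-1,(0,0,255),1)
cv2.imwrite("pics/mO.png",np.hstack([cv2.resize(im[90:220,140:270],None,fx=3,fy=3),cv2.resize(d["img"][170:270,340:440],(390,390),interpolation=cv2.INTER_CUBIC)]))
E
```

```text
0.088 [559.   15.8] [108.8 113.4]
0.092 [559.5  15. ] [107.6 112.1]
0.096 [559.9  14.2] [106.3 110.8]
```

View pics/mO.png

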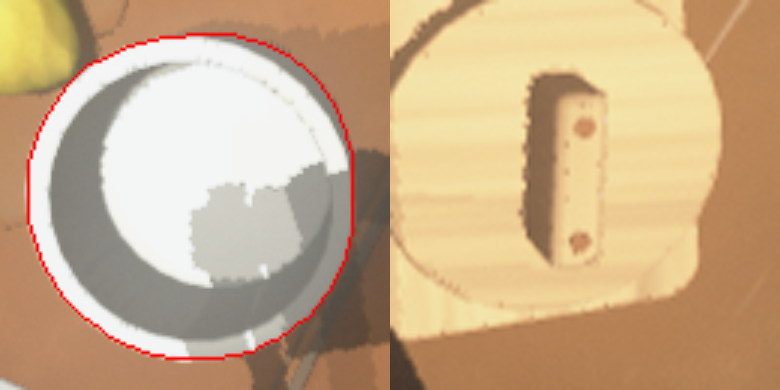

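```bash
cat >> h.py <<'E'
def circ(Q):
    A=np.c_[2*Q[:,:2],np.ones(len(Q))]; s=np.linalg.lstsq(A,(Q[:,:2]**2).sum(1),rcond=None)[0]
    return s[:2],np.sqrt(s[2]+s[0]**2+s[1]**2)
E
python3 - <<'E'
from h import *
d=load("wO"); q,c=potmask(d,(140,93,262,216),sat=60,vmin=100,k=9)
Q=onplane(d,q,.092); c0=np.array([.5575,.0165]); u=(d["C"][:2]-c0); u/=np.linalg.norm(u)
V=Q[:,:2]-c0; dt=V@u/np.linalg.norm(V,axis=1)
for k in(.5,.2,0): 
    cc,r=circ(Q[dt<k]); print(k,cc.round(4),(2*r).round(4))
# view wL/wM seen partial; lid dowels on board
P=lambda x,y:np.array([x/3.9+340,y/3.9+170])-.37
D=onplane(d,[P(194,127),P(190,241)],.058); print(D.round(4).tolist(),D.mean(0).round(4)); e=D[0]-D[1]; print(np.linalg.norm(e),np.degrees(np.arctan2(e[1],e[0])))
f=load("wF"); cv2.imwrite("pics/cF.png",cv2.resize(f["img"][130:210,210:310],None,fx=5,fy=5))
E
```

```text
0.5 [0.5588 0.016 ] 0.1086
0.2 [0.5588 0.016 ] 0.1085
0 [0.5588 0.0161] 0.1083
[[0.4395, -0.1595, 0.058], [0.4048, -0.1506, 0.058]] [ 0.4222 -0.1551  0.058 ]
0.035819578065939994 -14.443094516627083
```

View pics/cF.png

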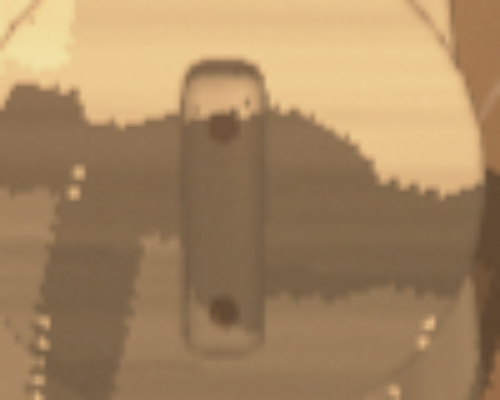

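```bash
python3 - <<'E'
from h import *
d=load("wO");f=load("wF")
P=lambda x,y:np.array([x/3.9+340,y/3.9+170])-.37
G=lambda x,y:np.array([x/5+210,y/5+130])-.4
a,e1=tri(d,P(194,127),f,G(223,127)); b,e2=tri(d,P(190,241),f,G(223,311)); print(a,b,(a+b)/2,e1,e2)
g=a-b; print(np.degrees(np.arctan2(g[1],g[0])))
plan([*((a+b)/2)[:2],.0585],-15)
E
```

```text
[ 0.43970933 -0.1594441   0.05839883] [ 0.40524288 -0.15021726  0.05910816] [ 0.42247611 -0.15483068  0.05875349] 8.749330376596136e-05 0.00033913594423866025
-14.986952099878181
t 24.65 pos [ 0.5359 -0.0322  0.3122] yaw -18.7 F [-0.1  0.1  0.5] w 0.503
turn [ 0.01 -0.03 -3.7 ] | shift if translate first [-0.0683  0.1525  0.2537] | if after turning [-0.0778  0.1478  0.2537]
```

The round lid's bar top is at 58.8 mm (59 expected), centre (0.4224,-0.155), yaw -15°.

```bash
python3 -m handwheel '[0,0,-3.7,0,0,0,0.5, 0,0,0,-0.015,0.03,0,0.5, 0,0,0,-0.02,0.035,0.02,0.5, 0,0,0,-0.02,0.035,0.03,0.5, 0,0,0,-0.02,0.035,0.03,0.5, 0,0,0,-0.003,0.013,0.04,0.5, 0,0,0,0,0,0.04,0.5, 0,0,0,0,0,0.01,0.5, 0,0,0,0,0,0,0.5, 0,0,0,0,0,0,0.5]'
python3 - <<'E'
from h import *
cam("wrist","wP");
plan([.4224,-.155,.058],-15)
E
```

```text
clock: 25.65
eef_pos: [0.4238, -0.1552, 0.1444]
orientation: [[0.966, -0.258, 0.002], [-0.258, -0.966, -0.001], [0.003, 0.001, -1.0]]
force: [-0.2, 0.2, -0.2]
gripper_width: 0.504
t 25.7 pos [ 0.4241 -0.1552  0.1451] yaw -14.96 F [0.2 0.2 0.3] w 0.502
turn [ 0.06 -0.24  0.04] | shift if translate first [-0.0021  0.0001  0.0871] | if after turning [-0.0017  0.0002  0.0871]
```

View pics/wP.png

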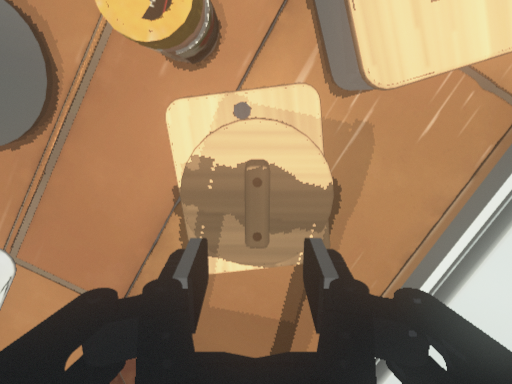

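The bar (257,204) is centred. Grip and lift 150 mm.

```bash
python3 -m handwheel '[0,0,0,-0.002,0,0.03,0.5, 0,0,0,0,0,0.03,0.5, 0,0,0,0,0,0.02,0.5, 0,0,0,0,0,0.007,0.4, 0,0,0,0,0,0,0.4, 0,0,0,0,0,0,0, 0,0,0,0,0,0,0,0,0,0,0,0,0,0,0,0,0,0,0,0,0,0,0,0,0,0,0,0]' 40
python3 -m handwheel '[0,0,0,0,0,-0.01,0, 0,0,0,0,0,-0.02,0, 0,0,0,0,0,-0.03,0, 0,0,0,0,0,-0.04,0, 0,0,0,0,0,-0.04,0, 0,0,0,0,0,-0.03,0,0,0,0,0,0,0,0,0,0,0,0,0,0,0,0,0,0,0,0,0,0]'
python3 - <<'E'
from h import *
d=cam("wrist","wQ"); held(d,[(256,236),(256,320)],.001)
plan([.5588,.0160,.22],-15)
E
```

```text
clock: 26.7
eef_pos: [0.422, -0.1549, 0.0579]
orientation: [[0.966, -0.259, 0.004], [-0.259, -0.966, -0.002], [0.005, 0.001, -1.0]]
force: [-0.2, 0.1, 6.4]
gripper_width: 0.174
clock: 27.6
eef_pos: [0.4193, -0.1536, 0.2237]
orientation: [[0.966, -0.259, -0.003], [-0.259, -0.966, 0.002], [-0.004, -0.001, -1.0]]
force: [0.0, -0.3, 0.0]
gripper_width: 0.176
dowels in tool [[0.0176, -0.0006, -0.0011], [-0.019, -0.0006, -0.0009]] centre [-0.0007 -0.0006 -0.001 ]
t 27.65 pos [ 0.4192 -0.1535  0.2234] yaw -14.99 F [-0.2 -0.4 -1.1] w 0.181
turn [-0.05  0.25  0.01] | shift if translate first [ 0.091  -0.1998  0.0032] | if after turning [ 0.0909 -0.1998  0.0034]
```

View pics/wQ.png

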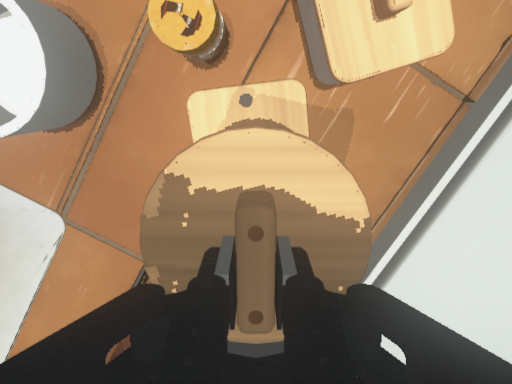

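```bash
python3 -m handwheel '[0,0,0,0.01,-0.02,0,0, 0,0,0,0.014,-0.03,0,0, 0,0,0,0.014,-0.03,0,0, 0,0,0,0.014,-0.03,0,0, 0,0,0,0.014,-0.03,0,0, 0,0,0,0.014,-0.03,0,0, 0,0,0,0.011,-0.03,0,0, 0,0,0,0,0,0,0, 0,0,0,0,0,0,0, 0,0,0,0,0,0,0]'
python3 - <<'E'
from h import *
d=cam("wrist","wR")
plan([.5588,.0160,.15],-15)
a=np.radians([-60,-40,-15,10,30]); print(proj(d,np.c_[.5588+.055*np.cos(a),.016+.055*np.sin(a),np.full(5,.092)]).round(1).tolist())
E
```

```text
clock: 28.65
eef_pos: [0.5591, 0.015, 0.2244]
orientation: [[0.966, -0.259, -0.003], [-0.259, -0.966, -0.0], [-0.002, 0.001, -1.0]]
force: [0.1, 0.1, -1.1]
gripper_width: 0.175
t 28.7 pos [0.5592 0.0148 0.2248] yaw -15.06 F [-0.2  0.4 -1.4] w 0.177
turn [ 0.05  0.09 -0.06] | shift if translate first [-0.0006 -0.0011  0.0748] | if after turning [-0.0007 -0.0011  0.0748]
[[308.8, 136.4], [287.6, 121.1], [255.2, 113.7], [222.9, 121.1], [201.7, 136.5]]
```

View pics/wR.png

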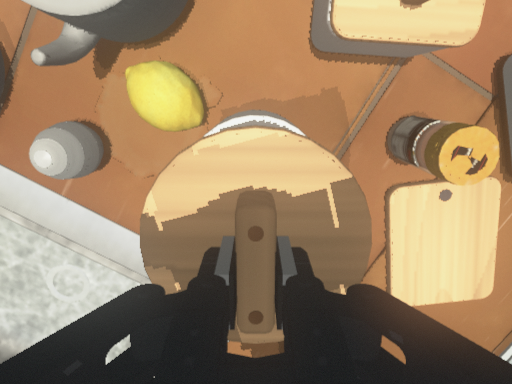

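The rim's far edge at (257,113) matches the prediction (255,114). Lower straight down.

```bash
python3 -m handwheel '[0,0,0,0,0,0.02,0, 0,0,0,0,0,0.03,0, 0,0,0,0,0,0.02,0, 0,0,0,0,0,0.008,0, 0,0,0,0,0,0,0, 0,0,0,0,0,0,0, 0,0,0,0,0,0,0]'
python3 - <<'E'
from h import *
plan([.5594,.0155,.1279],-15)
E
```

```text
clock: 29.4
eef_pos: [0.5609, 0.0153, 0.1495]
orientation: [[0.966, -0.259, 0.003], [-0.259, -0.966, -0.0], [0.003, -0.0, -1.0]]
force: [0.2, -0.6, -0.3]
gripper_width: 0.179
t 29.4 pos [0.5609 0.0153 0.1495] yaw -15.01 F [ 0.2 -0.6 -0.3] w 0.179
turn [-0.03 -0.2  -0.01] | shift if translate first [-0.0016  0.0002  0.0216] | if after turning [-0.0015  0.0002  0.0216]
```

```bash
python3 -m handwheel '[0,0,0,-0.001,0,0.004,0, 0,0,0,0,0,0.004,0, 0,0,0,0,0,0.003,0, 0,0,0,0,0,0.003,0, 0,0,0,0,0,0.003,0, 0,0,0,0,0,0,0,0,0,0,0,0,0,0]'; python3 -m handwheel '[0,0,0,0,0,0.002,0, 0,0,0,0,0,0.001,0, 0,0,0,0,0,0.001,0,0,0,0,0,0,0,0, 0,0,0,0,0,0,0]'
```

```text
clock: 30.1
eef_pos: [0.5589, 0.0159, 0.1305]
orientation: [[0.966, -0.259, -0.0], [-0.259, -0.966, -0.0], [-0.0, 0.0, -1.0]]
force: [0.5, -0.3, -0.6]
gripper_width: 0.177
clock: 30.6
eef_pos: [0.5591, 0.0159, 0.1279]
orientation: [[0.966, -0.259, 0.001], [-0.259, -0.966, -0.0], [0.001, -0.0, -1.0]]
force: [-4.0, 0.2, 5.9]
gripper_width: 0.173
```

Seated at 0.1279, exactly as computed. Release, rise, and take checking pictures from two places.

```bash
python3 -m handwheel '[0,0,0,0,0,0,0.5, 0,0,0,0,0,0,0.5, 0,0,0,0,0,0,0.5, 0,0,0,0,0,-0.01,0.5, 0,0,0,0,0,-0.03,0.5, 0,0,0,0,0,-0.04,0.5, 0,0,0,0,0,-0.04,0.5, 0,0,0,0,0,-0.04,0.5, 0,0,0,0,0,-0.04,0.5, 0,0,0,0,0,0,0.5]'
python3 -m handwheel '[0,0,0,0,0.02,0,0.5, 0,0,0,-0.01,0.03,0,0.5, 0,0,0,-0.01,0.03,0,0.5, 0,0,0,-0.01,0.02,0,0.5, 0,0,0,0,0,0,0.5,0,0,0,0,0,0,0.5,0,0,0,0,0,0,0.5]'
python3 - <<'E'
from h import *
cam("wrist","wS")
E
python3 -m handwheel '[0,0,0,-0.01,0.03,0,0.5, 0,0,0,-0.02,0.03,0,0.5, 0,0,0,-0.02,0.03,0,0.5, 0,0,0,-0.02,0.01,0,0.5, 0,0,0,0,0,0,0.5,0,0,0,0,0,0,0.5,0,0,0,0,0,0,0.5]'
python3 - <<'E'
from h import *
cam("wrist","wT"); s=cam("scene","sT"); t=cam("top","tT")
cv2.imwrite("pics/tTz.png",cv2.resize(t["img"][110:260,200:400],None,fx=4,fy=4,interpolation=cv2.INTER_CUBIC))
cv2.imwrite("pics/sTz.png",cv2.resize(s["img"][110:260,200:400],None,fx=4,fy=4,interpolation=cv2.INTER_CUBIC))
E
```

```text
clock: 31.6
eef_pos: [0.5608, 0.0158, 0.3354]
orientation: [[0.966, -0.259, 0.015], [-0.259, -0.966, -0.001], [0.015, -0.003, -1.0]]
force: [0.1, -0.2, -0.0]
gripper_width: 0.503
clock: 32.3
eef_pos: [0.5045, -0.0724, 0.3265]
orientation: [[0.966, -0.258, 0.0], [-0.258, -0.966, 0.0], [0.0, -0.0, -1.0]]
force: [0.4, 0.2, -0.2]
gripper_width: 0.499
clock: 33.05
eef_pos: [0.4116, -0.1509, 0.3264]
orientation: [[0.966, -0.257, 0.0], [-0.257, -0.966, 0.0], [0.0, -0.0, -1.0]]
force: [0.2, 0.8, -0.2]
gripper_width: 0.502
```

View pics/wS.png

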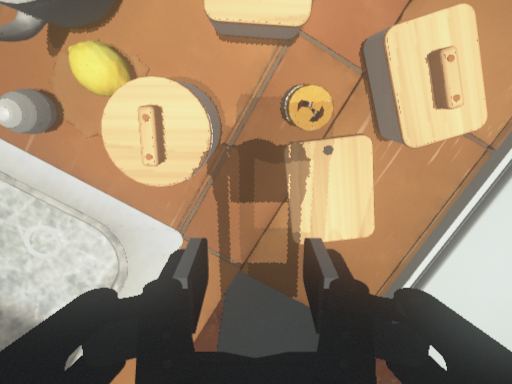

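View pics/wT.png

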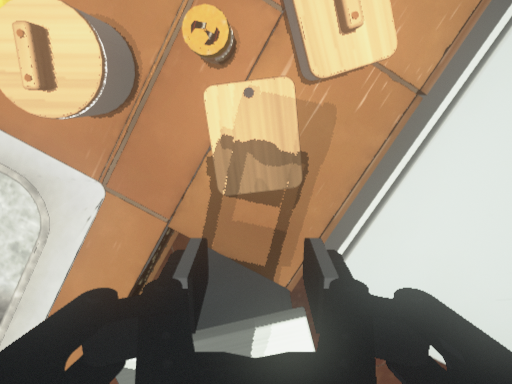

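View pics/sTz.png

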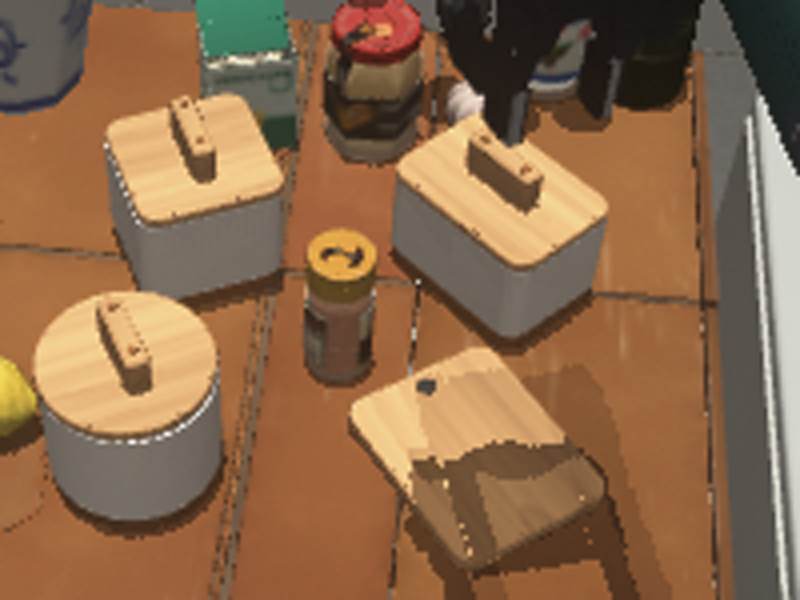

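View pics/tTz.png

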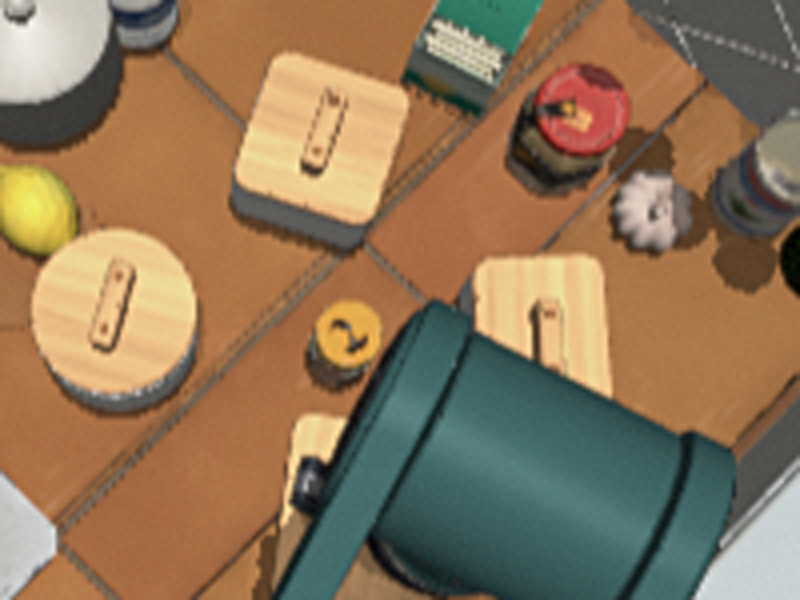

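All three lids lie flush on their own pots, and the spice and honey jars haven't moved. Last check: triangulate the bar heights from these two wrist views.

```bash
python3 - <<'E'
from h import *
a,b=load("wS"),load("wT")
def dow(d,box):
    x0,y0,x1,y1=box; r=d["img"][y0:y1,x0:x1]; h=cv2.cvtColor(r,cv2.COLOR_BGR2HSV); m=((h[...,1]>100)&(h[...,2]>110)).astype(np.uint8)
    n,_,st,c=cv2.connectedComponentsWithStats(m); return [(c[i]+[x0,y0]).round(1).tolist() for i in range(1,n) if 8<st[i,4]<60]
A=dow(a,(135,98,165,168));B=dow(b,(8,15,42,92));C=dow(a,(436,45,466,110));D=dow(b,(335,0,370,32)); print(A,B,C,D)
P=[tri(a,p,b,q) for p,q in zip(A,B)]; print([(p.round(4),round(e,4)) for p,e in P])
print([(tri(a,p,b,q)[0].round(4)) for p,q in zip(C[-1:],D[-1:])])
E
```

```text
[[145.3, 117.2], [139.6, 126.7], [140.4, 139.1], [141.6, 149.9], [148.2, 156.4]] [[27.5, 77.4]] [[456.3, 97.5]] [[354.5, 14.6]]
[(array([0.5639, 0.0351, 0.088 ]), np.float64(0.0334))]
[array([ 0.5198, -0.2677,  0.115 ])]
```

```bash
python3 - <<'E'
from h import *
a,b=load("wS"),load("wT"); print(tri(a,(148.2,156.4),b,(27.5,77.4)))
s,t=load("sT"),load("tT")
# square lid near dowel: scene zoom (204,157), top zoom (316,150)
f=lambda x,y:np.array([x/4+200,y/4+110])-.375
print(tri(s,f(208,145),t,f(316,150)), monitor.read_state()["force"])
E
```

```text
(array([0.54247723, 0.02173485, 0.12848124]), np.float64(0.00013722452879116572))
(array([ 0.66000032, -0.11742583,  0.12418082]), np.float64(0.006105349263598856)) [ 0.89640286  0.50541223 -0.50451426]
```

```bash
python3 -c "
from workcell import order; print(order.hand_in())"
```

```text
the job is handed in; nothing more can be done
None
```

All three lids are on their own pots and sunk home. I handed the job in at about 33 s of the 96 s allowed. The order was round lid to the board, oblong lid to the oblong pot, square lid to the square pot, then round lid from the board to the round pot.

- **Touchdown heights:** each lid touched down where a seated lid should, within 0.2 mm, with about 4–6 N of contact force.
- **Oblong and round lids:** triangulated from two wrist views, their bar tops stand at 115.0 mm and 128.5 mm, against 115 and 129 expected.
- **Square lid:** it was out of the last wrist views, so I checked it only roughly, from the scene and top cameras. That gave 124 mm against 123 expected, with the two sight lines missing each other by 6 mm. In the pictures it lies flush.
- **Other objects:** in the last pictures the spice jar, honey jar and egg timer stand where they did, the board is bare and the gripper is clear. I compared those by eye and did not measure them again.
- **Failed check:** one automatic pairing of the round lid's bar marks was wrong (33 mm between sight lines). I threw it out and redid it with the correct pair.

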